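# Load the cake-wrapping station and start it

## Task

Get the cake-wrapping station going: fit the paper roll's spring-loaded spindle into its holder (sprung end against the tall slotted side, plain end in the round cup) and stand every oblong cake mould upright and flat inside the low tray. When roll and moulds are all in place and let go, press the three white keys fully down and let each come up again, one at a time: first the smallest, then the middle-sized, then the largest. Leave the round cake tins and the rest of the things on the table where they are.

Things in the scene. Friction and masses are not known exactly. Their poses are not given: they have to be found in the camera images.
- holder: Fixed grey-and-steel roll holder, base plate 100 x 200 mm (x, y), 8 mm thick; origin on the table under its middle. It takes the spindle along its own y axis. At -y a tall slotted cheek, 155 mm high; at +y a low cheek, 105 mm high, with a round black cup facing -y. The roll comes down between them with its spring pressed in, then its plain pin slides along +y into the cup.
- cup (a point): Centre of the mouth of the holder's cup, 85 mm above the table, at y = +65 mm of the holder (axes as the holder's). Inside diameter 26 mm, outside 34 mm, bottom 10 mm further in (+y).
- slot (a point): Middle of the foot of the back wall of the holder's slot, 72 mm above the table, at y = -84 mm of the holder. The vertical slot is 24 mm wide (x), open at the top and towards +y; its rails reach 12 mm in from the back wall, up to 155 mm; its floor (72 mm) lets the 16 mm sprung end rest with its axis at 80 mm.
- roll: Loose spindle with a white paper roll, 0.2 to 0.33 kg; origin mid-roll on the axis, own x = spindle axis. Roll 48 mm diameter, 100 mm long; square grey flanges 56 x 56 x 5 mm, outer faces at x = +-55 mm, so it lies without rolling, axis 28 mm up. Plain rigid pin (16 mm diameter) out to x = +75 mm; sprung plunger out to x = -90 mm. At the start own +x points within 0.5 rad of world +y.
- pin_end (a point): Centre of the end face of the roll's plain pin (its axes are the roll's).
- plunger_end (a point): Centre of the end face of the roll's sprung plunger (its axes are the roll's).
- plunger (a joint): How far the sprung plunger (16 mm diameter) is pushed into the spindle, m: 0 free, 0.026 fully in. The spring gives 1.4 N at 0 and 0.28 N more per mm. Its white nylon tip slides easily down the polished slot. Seated in the holder it stays pressed in about 6 mm.
- tray: Fixed low aluminium tray, 160 x 200 mm outside (x, y), rim 13 mm high, walls and floor 5 mm thick; origin under its middle, on the table.
- tray_in (a point): Middle of the tray's inner floor, 5 mm above the table; own axes as the tray's (inside 150 mm along x, 190 mm along y). Four moulds fit with their length along the tray's y, in two rows and two columns.
- key_small_top (a point): Middle of the top of the smallest white key (20 mm in diameter), on a grey key box 190 x 80 mm, 30 mm high; the three round keys stand in a line 56 to 58 mm apart along the middle of the box's length, in any order. Pressed straight down.
- key_mid_top (a point): Middle of the top of the middle-sized white key (30 mm in diameter) on the same box.
- key_large_top (a point): Middle of the top of the largest white key (44 mm in diameter) on the same box.
- key_small (a joint): Travel of the smallest key, m: 0 up, 0.006 fully down (4 N), springs back.
- key_mid (a joint): Travel of the middle-sized key, m: 0 up, 0.006 fully down (4 N), springs back.
- key_large (a joint): Travel of the largest key, m: 0 up, 0.006 fully down (4 N), springs back.
- mould0: Loose oblong aluminium cake mould with a yellow cake top, 80 x 46 mm (own x, y), 34 mm high to the rim and 38 mm to the cake, solid to the grip up to 34 mm, 0.1 to 0.21 kg; origin at the middle of its underside. Three or four such moulds are present; absent ones are None.
- mould1: Loose oblong aluminium cake mould with a yellow cake top, 80 x 46 mm (own x, y), 34 mm high to the rim and 38 mm to the cake, solid to the grip up to 34 mm, 0.1 to 0.21 kg; origin at the middle of its underside. Three or four such moulds are present; absent ones are None.
- mould2: Loose oblong aluminium cake mould with a yellow cake top, 80 x 46 mm (own x, y), 34 mm high to the rim and 38 mm to the cake, solid to the grip up to 34 mm, 0.1 to 0.21 kg; origin at the middle of its underside. Three or four such moulds are present; absent ones are None.
- mould3: Loose oblong aluminium cake mould with a yellow cake top, 80 x 46 mm (own x, y), 34 mm high to the rim and 38 mm to the cake, solid to the grip up to 34 mm, 0.1 to 0.21 kg; origin at the middle of its underside. Three or four such moulds are present; absent ones are None.
- round0: Loose round cake tin, 56 mm in diameter, 36 mm high, origin under its middle: a bystander, stays where it is.
- round1: Loose round cake tin, 56 mm in diameter, 36 mm high, origin under its middle: a bystander, stays where it is.
- jar: Jar, 70 mm wide, 100 mm high: bystander.
Things that resemble listed ones, but are neither listed nor needed, are in the scene too. What is shaped like the mould1 but pink is not meant. What is shaped like the mould3 but black is not meant.

How it is judged (in metres and radians):
On the way, in this order (a step that is already met when the one before it is completed fails the run):
1. the roll's spindle sits sprung between the slot and the cup and every oblong mould present stands on the tray, all let go (y of pin_end in the frame of holder between 0.071 and 0.08 m and x of pin_end in the frame of holder between -0.01 and 0.01 m and z of pin_end in the frame of holder between 0.072 and 0.097 m and y of plunger_end in the frame of holder between -0.09 and -0.079 m and x of plunger_end in the frame of holder between -0.012 and 0.012 m and z of plunger_end in the frame of holder between 0.072 and 0.1 m and value of joint plunger above 0.002 m and x of mould0 in the frame of tray_in between -0.075 and 0.075 m and y of mould0 in the frame of tray_in between -0.095 and 0.095 m and z of each of mould0, mould1, mould2, mould3 in the frame of tray_in below 0.006 m and angle between each of mould0, mould1, mould2, mould3's own z axis and vertical below 0.12 rad and x of mould1 in the frame of tray_in between -0.075 and 0.075 m and y of mould1 in the frame of tray_in between -0.095 and 0.095 m and x of mould2 in the frame of tray_in between -0.075 and 0.075 m and y of mould2 in the frame of tray_in between -0.095 and 0.095 m and x of mould3 in the frame of tray_in between -0.075 and 0.075 m and y of mould3 in the frame of tray_in between -0.095 and 0.095 m and linear speed of each of mould0, mould1, mould2, mould3, roll below 0.02 m/s and contact force between the fingers and roll below 0.1 N and contact force between the fingers and mould0 below 0.1 N and contact force between the fingers and mould1 below 0.1 N and contact force between the fingers and mould2 below 0.1 N and contact force between the fingers and mould3 below 0.1 N), for 0.3 s.
2. the smallest key is pressed, the other two are up (value of joint key_small above 0.004 m and value of joint each of key_mid, key_large below 0.002 m), for 0.05 s.
3. the middle-sized key is pressed, the other two are up (value of joint key_mid above 0.004 m and value of joint each of key_small, key_large below 0.002 m), for 0.05 s.
4. the largest key is pressed, the other two are up (value of joint key_large above 0.004 m and value of joint each of key_small, key_mid below 0.002 m), for 0.05 s.
At the end, for the whole second after the job is handed in: Plain pin 6 mm or more deep in the cup, sprung end in the slot, spring compressed over 2 mm; every oblong mould present flat (6 mm, 0.12 rad) with its middle inside the tray; all let go and at rest; keys up, having been pressed over 4 mm in order of size (all of step 1 and value of joint each of key_small, key_mid, key_large below 0.002 m); the robot touches nothing.
It fails at once if two keys pressed at once (value of joint each of key_small, key_mid above 0.003 m or value of joint each of key_small, key_large above 0.003 m or value of joint each of key_mid, key_large above 0.003 m).
It fails at once if a key pressed while the roll is not in its holder (value of joint any of key_small, key_mid, key_large above 0.004 m and (y of pin_end in the frame of holder below 0.066 m or z of pin_end in the frame of holder above 0.11 m)).
It fails at once if a bystander moved by more than 40 mm (distance of any of round0, round1, jar from where it was at the start of the episode above 0.04 m).
Of mould0, mould1, mould2, mould3 only 3 to 4 are there at a start; the rules pass over those that are not, and their reading is None.
At some moment in a run one of mould0, mould1, mould2, mould3 may be knocked a few centimetres aside while the robot is not near it.
It also fails if it takes over 208 s, if anything falls off the work surface, if the arm or the gripper's body presses on something with over 40 N, if the wrist force passes 120 N, or if a joint passes its speed limit or range.

## Robot

A 7-joint arm with a two-finger parallel gripper is mounted at the origin on the work surface. World frame = base frame: x ahead of the robot, y to its left, z up, the work surface at z = 0. Lengths are in mm, angles in rad, forces in N, time in s.
With the tool pointing down it reaches from about 400 to 875 mm from the base axis. Payload 4.4 kg.
Tool frame: the origin (TCP) lies midway between the tips of the shut fingers; the grasp point (between the pads) lies 19 mm behind it (ctrl.pinch_z is the distance from the TCP to the grasp point, in mm); z points along the fingers, y is the line along which they close (so a half turn about z gives the same grasp; the last joint's range is limited). The gripper opens to 85 mm and grips with 20 to 120 N. Pads are 22 mm wide; open, the fingers measure 114 mm over their backs; the gripper's body (76 mm by 85 mm) begins 54 mm behind the grasp point. The pads swing forward as they close: fully open they stand 13 mm farther back than shut.
Start: joints at [-1.376, 0.628, 0.038, 1.517, -0.027, 0.996, -0.02], TCP at [167.58, 628.04, 231.313] pointing down, gripper open.
Joint ranges: [-3.06, 3.06], [-0.37, 2.12], [-1.25, 1.32], [0.18, 2.47], [-1.1, 4.24], [0.23, 1.98], [-2.94, 2.94]. Speed limits (rad/s): [2.57, 2.57, 3.14, 3.14, 3.14, 3.14, 3.14].

## Interface

Orientations are given as [roll, pitch, yaw] about the fixed x, y, z axes, in that order (R = Rz(yaw) Ry(pitch) Rx(roll)).
In Python, from cell import read_state, cams, order, ctrl gives the robot as it stands.
- The arm moves only by the tool move_arm, never from a script. Its argument "targets" is text: rows parted by semicolons, each of 7 numbers parted by spaces: the gripper's target within -1 to 1 (fully open at 1, half-way at 0, shut at -1), then the shift along the tool's x, y, z in cm, then the turn, a rotation vector about the tool's x, y, z in degrees. A call has 1 to 5 rows; each row shifts and turns the commanded pose from where the row before left it, along the tool's axes as they then stand; what a row does not reach is not made up. A row lasts 1/12 s, in which the tool goes at most 41.7 mm and 7.16 degrees, less where a joint would pass 70% of its speed; a pose out of reach is approached as far as the arm can. A call with a gripper value outside its range is refused whole. The fingers move at their own pace and stop on an object; the grip force is fixed at half the most. Time passes only in rows, so rows that do not move let the fingers close. It gives the time, the measured TCP pose, the force, the opening and the grip force at its end, in the units of the state.
- read_state(): the state, without advancing time (a new reading comes with each control period).
- cams.get_image(name): name is "scene" or "top"; returns a dict with "color" (400x640x3 uint8, red, green, blue), "fovy" (degrees; the focal length in pixels is half the picture's height over the tangent of half this angle, whatever the lens; pixels are square), "cx", "cy" (the principal point, pixels), "rvec" (rotation vector, rad) and "tvec" (3), from world to camera coordinates, as OpenCV has them. Camera axes: x right, y down, z forward; pixel columns grow to the right and rows downward; lengths in mm; the calibration is good to about 2 mm. A picture is of the moment at which its call begins. There is no depth.
- order.finish_job(): hands the job in; it is judged then, once.
The state is a dict: "clock": time; "qpos": joint angles; "qd": joint speeds; "tau": joint torques, N m; "eef_pos": TCP position; "tool_rot": TCP orientation; "force": force on the tool from outside, world axes, zero at the start; "torque": the same for the moment, N m; "width": finger opening in mm; "gripper_force": force on a finger pad.
Only numpy, scipy, OpenCV 4.12 (cv2) and the standard library are available. Lean on these libraries where they do the work, as an engineer would, in place of code of your own. Each camera call takes 0.05 s, during which the arm holds its last target. There are 200 camera calls.

## Working session

There is one attempt and no reset: what is moved stays moved. The work goes in short steps, Python scripts to look and compute and a tool call to move; the robot and the scene stay as the last step left them, time stands still between calls to the robot, and variables do not carry over. Pictures are saved under pics/ and viewed, at most 14 in all, crops included, and the job is handed in when it is done.

Besides the shell and the picture viewer there is one more tool, called after "Call:" in YAML: its name, and indented under it one key for each argument. move_arm: Moves the arm, as the interface text tells. Its arguments: {"type":"object","properties":{"targets":{"type":"string"}},"required":["targets"]}

```bash
ls; mkdir -p pics; python3 - <<'E'
from cell import read_state,cams,ctrl
import cv2
print(read_state())
for n in("scene","top"):
    d=cams.get_image(n); cv2.imwrite(f"pics/{n}0.png",d["color"][:,:,::-1]); print({k:v for k,v in d.items() if k!="color"})
E
```

```text
pics
{'clock': 0.0, 'qpos': array([-1.37577005,  0.62931688,  0.03845418,  1.51836559, -0.02701015,
        0.99626759, -0.02000565]), 'qd': array([ 0.00021064, -0.00018083, -0.00127581, -0.001454  , -0.00034711,
       -0.00112093,  0.00095476]), 'tau': array([ 2.08065289e-04, -5.63397110e+01,  1.22619655e+00, -1.93449837e+01,
        1.08787927e-02,  1.01756270e-02, -8.40631117e-06]), 'eef_pos': array([167.43964586, 627.43224567, 230.40901466]), 'tool_rot': array([-3.13975365e+00,  2.12144794e-05,  2.88074539e+00]), 'force': array([-0.97794005,  0.1211998 , -0.60514031]), 'torque': array([-0.00483959,  0.01531639,  0.05390442]), 'gripper_force': 0.0, 'width': 85.6106398685937}
{'fovy': 45.655483427035904, 'cx': 314.6911084997193, 'cy': 199.14654574634878, 'rvec': array([ 2.21700174,  1.10103591, -0.38747203]), 'tvec': array([-227.20235966, -257.61683139, 1439.32569198])}
{'fovy': 55.29045113673029, 'cx': 323.08498163599296, 'cy': 201.3541252364299, 'rvec': array([ 2.21496541, -2.15559747,  0.10676938]), 'tvec': array([ -67.63904428,  487.04639847, 1131.29883057])}
```

View pics/top0.png

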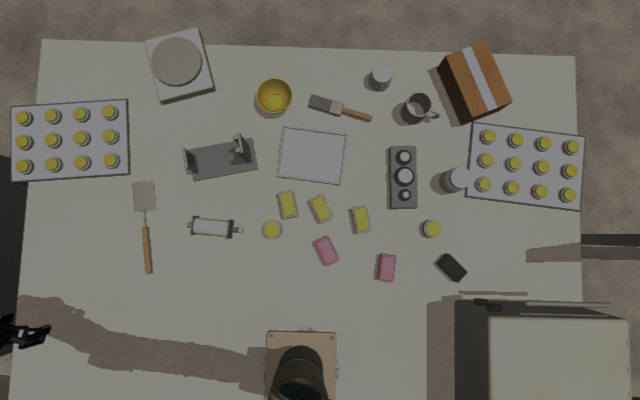

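View pics/scene0.png

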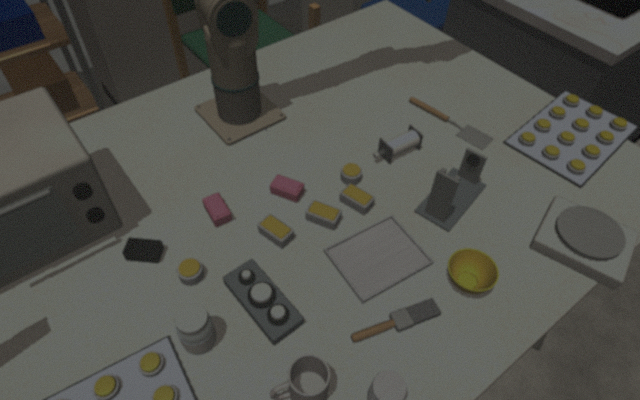

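Top view: the holder is at (220,158), its tall cheek at (188,160) and cup cheek at (240,145). The roll is at (213,228). The tray is at (312,156), and the key box at (403,177) has mid (404,157), large (405,177) and small (404,196). Three yellow moulds are at (288,204), (320,208) and (360,219). The scene view agrees with this.

```bash
cat > h.py <<'E'
import numpy as np,cv2
from scipy.spatial.transform import Rotation as Ro
from cell import read_state,cams
def cam(n):
    d=cams.get_image(n); f=200/np.tan(np.radians(d["fovy"]/2))
    d["K"]=np.array([[f,0,d["cx"]],[0,f,d["cy"]],[0,0,1]]); d["R"]=cv2.Rodrigues(d["rvec"])[0]; return d
def ray(d,p):
    p=np.atleast_2d(np.array(p,float)); v=np.c_[p,np.ones(len(p))]@np.linalg.inv(d["K"]).T@d["R"]
    return -d["R"].T@d["tvec"],v
def onz(d,p,z):
    c,v=ray(d,p); return c+v*((z-c[2])/v[:,2])[:,None]
def proj(d,P): return cv2.projectPoints(np.array(P,float).reshape(-1,3),d["rvec"],d["tvec"],d["K"],None)[0][:,0]
def tri(a,pa,b,pb):
    ca,va=ray(a,pa);cb,vb=ray(b,pb);va=va[0];vb=vb[0]
    s=np.linalg.lstsq(np.c_[va,-vb],cb-ca,rcond=None)[0]; A=ca+s[0]*va;B=cb+s[1]*vb; return (A+B)/2,np.linalg.norm(A-B)
def blobs(d,lo,hi,z,amin=60):
    m=cv2.inRange(cv2.cvtColor(d["color"],cv2.COLOR_RGB2HSV),np.array(lo),np.array(hi))
    out=[]
    for c in cv2.findContours(m,cv2.RETR_EXTERNAL,cv2.CHAIN_APPROX_NONE)[0]:
        if cv2.contourArea(c)<amin: continue
        P=onz(d,c[:,0,:],z)[:,:2].astype(np.float32); (x,y),(w,h),a=cv2.minAreaRect(P)
        if w<h: w,h,a=h,w,a+90
        out.append((c[:,0].mean(0).round(),round(x,1),round(y,1),round(w),round(h),round((a+90)%180-90,1)))
    return out
E
python3 - <<'E'
from h import *
t=cam("top");s=cam("scene")
for d in(t,s):
    for b in blobs(d,(20,90,60),(35,255,255),36):
        if 380<b[1]<800 and abs(b[2])<450: print(b)
    print()
print("tray/box guesses",onz(t,[[312,156],[403,177],[213,228],[220,158]],20).round())
c=t["color"][120:250,150:425,::-1]
cv2.imwrite("pics/tz.png",cv2.resize(cv2.convertScaleAbs(c,alpha=1.6),(800,378),interpolation=cv2.INTER_CUBIC))
c=s["color"][100:350,210:510,::-1]
cv2.imwrite("pics/sz.png",cv2.resize(cv2.convertScaleAbs(c,alpha=1.6),(720,600),interpolation=cv2.INTER_CUBIC))
E
```

```text
(array([271., 229.]), 401.3, 97.4, 41, 41, -88.5)
(array([433., 228.]), 416.4, -383.8, 44, 43, 46.0)
(array([361., 219.]), 437.8, -168.5, 68, 36, 13.1)
(array([321., 208.]), 467.2, -47.9, 67, 36, 28.1)
(array([287., 204.]), 477.2, 52.0, 68, 36, 14.1)

(array([189., 267.]), 419.3, -384.3, 44, 44, 53.1)
(array([473., 270.]), 799.6, 112.6, 112, 109, -71.7)
(array([275., 226.]), 439.7, -168.3, 68, 36, 13.3)
(array([323., 210.]), 469.2, -47.6, 68, 36, 26.9)
(array([357., 194.]), 479.2, 52.6, 68, 36, 14.1)
(array([351., 169.]), 404.5, 95.5, 43, 40, 53.3)

tray/box guesses [[ 627.  -17.   20.]
 [ 570. -296.   20.]
 [ 400.  272.   20.]
 [ 612.  262.   20.]]
```

View pics/tz.png

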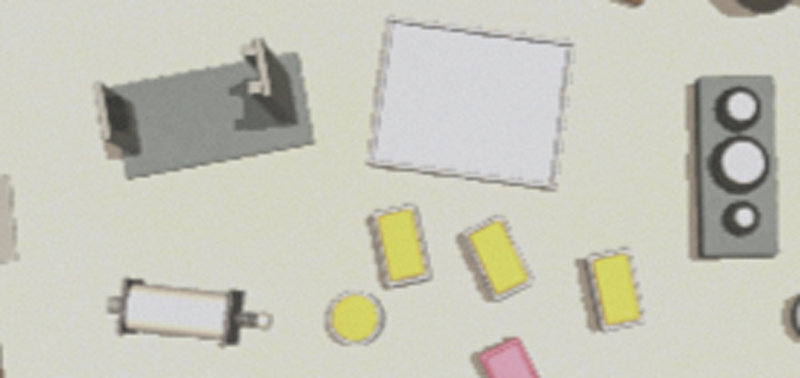

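View pics/sz.png

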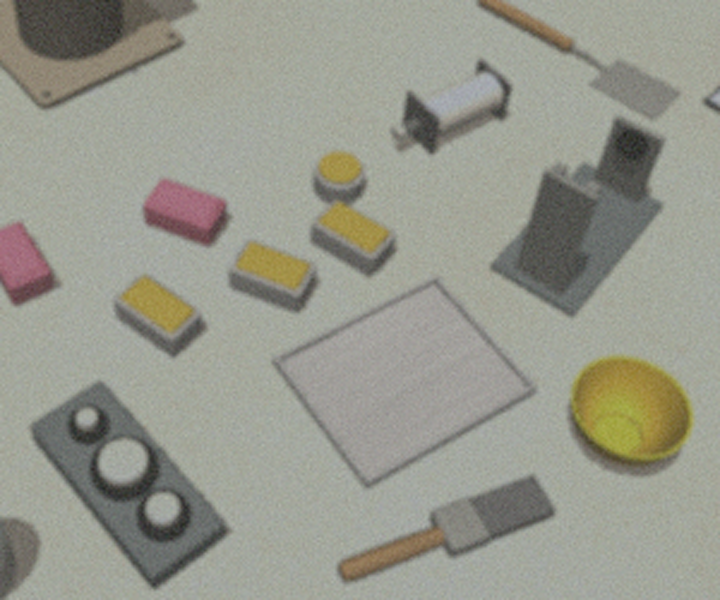

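The enlarged views show the tray corners, three holder base corners, the key box and the roll's ends clearly. The roll's plunger has a white tip and points to -y. I'll refine the corners and triangulate across both views.

```bash
cat > m.py <<'E'
from h import *
t=cam("top");s=cam("scene")
T=lambda p:np.array(p)*[.34375,.3439]+[150,120]
S=lambda p:np.array(p)*.41667+[210,100]
def sub(d,P):
    g=cv2.GaussianBlur(cv2.cvtColor(d["color"],cv2.COLOR_RGB2GRAY),(3,3),0)
    return cv2.cornerSubPix(g,np.float32(P).reshape(-1,1,2),(3,3),(-1,-1),(cv2.TERM_CRITERIA_EPS+cv2.TERM_CRITERIA_MAX_ITER,40,.01))[:,0]
def show(n,z,tp,sp):
    for d,p in((t,T(tp)),(s,S(sp))):
        for q in(p,sub(d,p)): 
            W=onz(d,q,z)[:,:2]; print(n,"top" if d is t else "scene",W.round(1).tolist(),"sides",np.linalg.norm(W-np.roll(W,1,0),axis=1).round(0))
# order: far-left, far-right, near-right, near-left (as top image)
show("tray",13,[[390,18],[572,43],[555,188],[370,165]],[[534,388],[369,486],[275,360],[434,281]])
show("box",30,[[698,76],[775,76],[777,257],[700,257]],[[227,530],[157,586],[33,430],[100,383]])
show("hold",8,[[298,53],[313,143],[128,180]],[[572,314],[495,266],[640,150]])
for n,a,b in(("small",[743,217],[90,417]),("mid",[741,106],[164,508]),("large",[743,163],[124,464])):
    r=[]
    for d,p in((t,T(a)),(s,S(b))):
        m=cv2.inRange(d["color"],(105,)*3,(255,)*3); x,y=p.round().astype(int)
        w=np.zeros_like(m); cv2.circle(w,(x,y),11 if n=="large" else 8,255,-1)
        v=d["color"].min(2).astype(int)*(w>0); k,l,st,c=cv2.connectedComponentsWithStats((v>.75*np.percentile(v[w>0],95)).astype(np.uint8)); i=l[y,x]
        r.append(c[i]); 
    print(n,[x.round(1) for x in r],*tri(t,r[0],s,r[1]),onz(t,r[0],40).round(1),onz(s,r[1],40).round(1))
for n,a,b in(("pin",[110,304],[503,86]),("tip",[265,320],[400,137]),("mid",[175,308],[460,105]),("fl+",[127,307],[490,88]),("fl-",[234,317],[422,118]),("cup",[103,112],[632,140])):
    print(n,*tri(t,T(a),s,S(b)),onz(t,T(a),28).round(1),onz(s,S(b),28).round(1))
E
python3 m.py
```

```text
tray top [[718.5, 72.0], [697.4, -121.6], [542.0, -107.1], [560.7, 87.4]] sides [159. 195. 156. 195.]
tray top [[717.7, 78.8], [698.7, -122.0], [540.2, -107.0], [563.2, 94.6]] sides [155. 202. 159. 203.]
tray scene [[724.7, 71.1], [707.7, -123.7], [550.6, -107.0], [572.0, 84.4]] sides [153. 196. 158. 193.]
tray scene [[727.9, 71.1], [707.8, -128.6], [545.8, -110.6], [568.1, 90.6]] sides [161. 201. 163. 202.]
box top [[661.9, -252.8], [664.3, -333.5], [474.6, -336.8], [472.4, -257.2]] sides [189.  81. 190.  80.]
box top [[661.5, -251.6], [666.2, -328.4], [476.1, -334.9], [471.1, -249.1]] sides [190.  77. 190.  86.]
box scene [[671.8, -255.4], [676.9, -331.1], [487.6, -337.2], [481.3, -261.5]] sides [191.  76. 189.  76.]
box scene [[672.9, -254.0], [676.5, -335.1], [480.1, -336.8], [477.3, -260.2]] sides [196.  81. 196.  77.]
hold top [[679.1, 168.5], [583.1, 148.7], [538.3, 340.4]] sides [222.  98. 197.]
hold top [[681.1, 171.2], [583.0, 148.3], [539.2, 342.6]] sides [223. 101. 199.]
hold scene [[684.6, 170.4], [593.3, 152.7], [571.9, 409.6]] sides [264.  93. 258.]
hold scene [[686.8,
[... 505 characters left out ...]
425 [[ 571.9 -297.7   40. ]] [[ 566.6 -292.    40. ]]
pin [408.7279355  348.58106643  20.50995056] 2.2162143350378147 [[407.9 345.2  28. ]] [[414.3 342.5  28. ]]
tip [397.74132508 190.87207386  19.60550101] 5.8870942555894565 [[395.8 186.9  28. ]] [[405.1 186.9  28. ]]
mid [405.94941965 279.92070725  25.99100083] 0.9857217829171727 [[405.6 279.   28. ]] [[407.6 278.6  28. ]]
fl+ [405.79675189 329.01497376  25.81620474] 1.4020905049263312 [[405.3 327.7  28. ]] [[407.6 327.6  28. ]]
fl- [400.14502794 219.65153389  34.73205973] 6.634129454797418 [[398.1 218.6  28. ]] [[397.2 228.2  28. ]]
cup [594.26028723 342.60333439  81.96778151] 4.4183912322469245 [[605.9 363.4  28. ]] [[565.7 394.8  28. ]]
```

```bash
cat > p.py <<'E'
# usage: p.py yaw x y z [yaw x y z ...]: per leg, turn about tool z (deg), then shift (cm) in the turned tool axes; rows needed
import sys,numpy as np
from h import read_state
st=read_state(); p=st["eef_pos"]; y=np.degrees(st["tool_rot"][2])
print("now",p.round(1),"rot",np.degrees(st["tool_rot"]).round(2),"w",round(st["width"],1),"F",st["force"].round(1),"t",round(st["clock"],1))
a=list(map(float,sys.argv[1:]))
for i in range(0,len(a),4):
    q=np.array(a[i+1:i+4]); d=(a[i]-y+180)%360-180; w=np.radians(a[i]); v=(q-p)/10
    t=np.array([v@[np.cos(w),np.sin(w),0],v@[np.sin(w),-np.cos(w),0],-v[2]])
    n=max(1,int(np.ceil(np.linalg.norm(t)/3.8)))
    print("turn rz",round(-d,1),"=",max(1,int(np.ceil(abs(d)/7))),"rows; shift",t.round(2),"=",n,"x",(t/n).round(2)); p=q;y=a[i]
E
python3 p.py 194 478 52 130 194 478 52 4 194 478 52 120; python3 -c "
from h import *
for n in('top','scene'):
    d=cam(n); print(n,(-d['R'].T@d['tvec']).round())"
```

```text
now [167.5 627.8 231. ] rot [-179.96   -0.    165.06] w 85.4 F [ 0.6  0.2 -0.1] t 0.3
turn rz -28.9 = 5 rows; shift [-16.19 -63.38  10.1 ] = 18 x [-0.9  -3.52  0.56]
turn rz -0.0 = 1 rows; shift [ 0.   0.  12.6] = 4 x [0.   0.   3.15]
turn rz -0.0 = 1 rows; shift [  0.    0.  -11.6] = 4 x [ 0.   0.  -2.9]
top [ 392.  -39. 1169.]
scene [1026. -517.  932.]
```

Call:
move_arm:
  targets: "0.6 0 0 0 0 0 -5.8; 0.6 0 0 0 0 0 -5.8; 0.6 0 0 0 0 0 -5.8; 0.6 0 0 0 0 0 -5.8; 0.6 0 0 0 0 0 -5.7"

```text
clock: 0.82
eef_pos: [167.6, 628.0, 231.3]
tool_rot: [-3.142, 0.0, -2.893]
force: [-0.2, -0.0, 0.2]
width: 68.5
gripper_force: 0.0
```

Call:
move_arm:
  targets: "0.6 -0.9 -3.5 0.2 0 0 0; 0.6 -0.9 -3.5 0.2 0 0 0; 0.6 -0.9 -3.5 0.2 0 0 0; 0.6 -0.9 -3.5 0.2 0 0 0; 0.6 -0.9 -3.5 0.2 0 0 0"

```text
clock: 1.23
eef_pos: [254.1, 467.5, 221.4]
tool_rot: [3.141, 0.0, -2.898]
force: [0.6, -0.0, 0.4]
width: 68.6
gripper_force: 0.0
```

Call:
move_arm:
  targets: "0.6 -0.9 -3.5 0.5 0 0 0; 0.6 -0.9 -3.5 0.5 0 0 0; 0.6 -0.9 -3.5 0.5 0 0 0; 0.6 -0.9 -3.5 0.5 0 0 0; 0.6 -0.9 -3.5 0.5 0 0 0"

```text
clock: 1.65
eef_pos: [340.0, 308.6, 196.4]
tool_rot: [3.141, 0.001, -2.898]
force: [0.6, -0.1, -0.3]
width: 68.3
gripper_force: 0.0
```

Call:
move_arm:
  targets: "0.6 -0.9 -3.5 0.5 0 0 0; 0.6 -0.9 -3.5 0.5 0 0 0; 0.6 -0.9 -3.5 0.5 0 0 0; 0.6 -0.9 -3.5 0.5 0 0 0; 0.6 -0.9 -3.5 0.5 0 0 0"

```text
clock: 2.07
eef_pos: [426.1, 149.6, 171.4]
tool_rot: [3.141, 0.001, -2.898]
force: [1.2, 0.2, 0.7]
width: 67.9
gripper_force: 0.0
```

```bash
python3 p.py 194 478 52 130 194 478 52 4
```

```text
now [426.1 149.6 171.4] rot [ 1.7999e+02  5.0000e-02 -1.6604e+02] w 67.9 F [1.2 0.2 0.7] t 2.1
turn rz -0.0 = 1 rows; shift [ -2.68 -10.72   4.14] = 4 x [-0.67 -2.68  1.03]
turn rz -0.0 = 1 rows; shift [ 0.   0.  12.6] = 4 x [0.   0.   3.15]
```

Call:
move_arm:
  targets: "0.6 -0.67 -2.68 1.0 0 0 0; 0.6 -0.67 -2.68 1.0 0 0 0; 0.6 -0.67 -2.68 1.0 0 0 0; 0.6 -0.67 -2.68 1.1 0 0 0; 0.6 0 0 3.0 0 0 0"

```text
clock: 2.48
eef_pos: [482.8, 47.7, 102.2]
tool_rot: [-3.137, 0.009, -2.907]
force: [2.0, 0.5, -0.7]
width: 68.3
gripper_force: 0.0
```

Call:
move_arm:
  targets: "0.6 0 0 3.0 0 0 0; 0.6 0 0 3.0 0 0 0; 0.6 0 0 2.6 0 0 0; 0.6 0 0 1.0 0 0 0; 0.6 0 0 0 0 0 0"

```text
clock: 2.9
eef_pos: [475.6, 52.9, 4.4]
tool_rot: [-3.141, -0.005, -2.897]
force: [-0.7, -0.7, 0.4]
width: 68.2
gripper_force: 0.0
```

Call:
move_arm:
  targets: "-1 0 0 0 0 0 0; -1 0 0 0 0 0 0; -1 0 0 0 0 0 0; -1 0 0 0 0 0 0; -1 0 0 0 0 0 0"

```text
clock: 3.32
eef_pos: [477.6, 53.4, 7.5]
tool_rot: [-3.141, 0.001, -2.898]
force: [-0.8, -0.8, 6.3]
width: 44.9
gripper_force: 62.9
```

Call:
move_arm:
  targets: "-1 0 0 0 0 0 0; -1 0 0 -2 0 0 0; -1 0 0 -3 0 0 0; -1 0 0 -3 0 0 0; -1 0 0 -2 0 0 0"

```text
clock: 3.73
eef_pos: [477.4, 53.6, 108.8]
tool_rot: [-3.141, 0.001, -2.898]
force: [1.3, 0.3, -1.2]
width: 45.0
gripper_force: 62.1
```

```bash
python3 - <<'E'
import numpy as np
c=np.array([634,-17]);w=np.radians(-6);R=np.array([[np.cos(w),-np.sin(w)],[np.sin(w),np.cos(w)]])
for q in([29,52],[-29,0],[29,-52]): print((c+R@q).round(1))
E
python3 p.py 174 668 32 107 174 668 32 13
python3 - <<'E'
from h import *
t=cam("top");cv2.imwrite("pics/t1.png",cv2.resize(t["color"][110:260,150:430,::-1],(800,428),interpolation=cv2.INTER_CUBIC))
E
```

```text
[668.3  31.7]
[605.2 -14. ]
[657.4 -71.7]
now [477.4  53.6 108.8] rot [-1.7998e+02  4.0000e-02 -1.6603e+02] w 45.0 F [ 1.3  0.3 -1.2] t 3.7
turn rz 20.0 = 3 rows; shift [-19.18  -0.16   0.18] = 6 x [-3.2  -0.03  0.03]
turn rz -0.0 = 1 rows; shift [0.  0.  9.4] = 3 x [0.   0.   3.13]
```

View pics/t1.png

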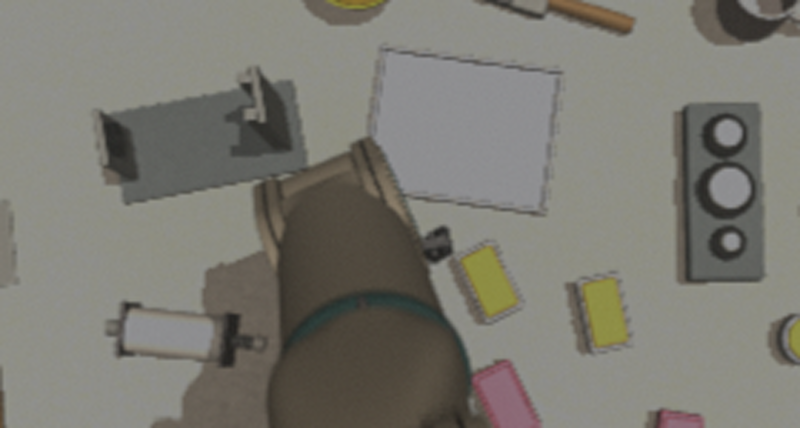

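The arm has the mould and blocks the top view. The roll, tray, holder and the other two moulds are unmoved. Next I'll place it.

Call:
move_arm:
  targets: "-1 0 0 0 0 0 6.6; -1 0 0 0 0 0 6.7; -1 0 0 0 0 0 6.7; -1 -3.2 0 0 0 0 0; -1 -3.2 0 0 0 0 0"

```text
clock: 4.2
eef_pos: [539.2, 47.0, 106.3]
tool_rot: [-3.14, -0.004, 3.038]
force: [0.9, 0.1, -1.6]
width: 45.2
gripper_force: 62.1
```

Call:
move_arm:
  targets: "-1 -3.2 0 0 0 0 0; -1 -3.2 0 0 0 0 0; -1 -3.2 0 0 0 0 0; -1 -3.2 -0.16 0 0 0 0; -1 0 0 0 0 0 0"

```text
clock: 4.62
eef_pos: [674.1, 29.9, 106.1]
tool_rot: [-3.141, 0.007, 3.034]
force: [1.7, 0.1, -2.4]
width: 45.3
gripper_force: 62.0
```

```bash
python3 p.py 174 668 32 107 174 668 32 14
python3 - <<'E'
from h import *
s=cam("scene");cv2.imwrite("pics/s1.png",cv2.resize(s["color"][100:350,210:510,::-1],(720,600),interpolation=cv2.INTER_CUBIC))
E
```

```text
now [674.1  29.9 106.1] rot [-179.98    0.38  173.83] w 45.3 F [ 1.7  0.1 -2.4] t 4.6
turn rz -0.2 = 1 rows; shift [ 0.63  0.15 -0.09] = 1 x [ 0.63  0.15 -0.09]
turn rz -0.0 = 1 rows; shift [0.  0.  9.3] = 3 x [0.  0.  3.1]
```

View pics/s1.png

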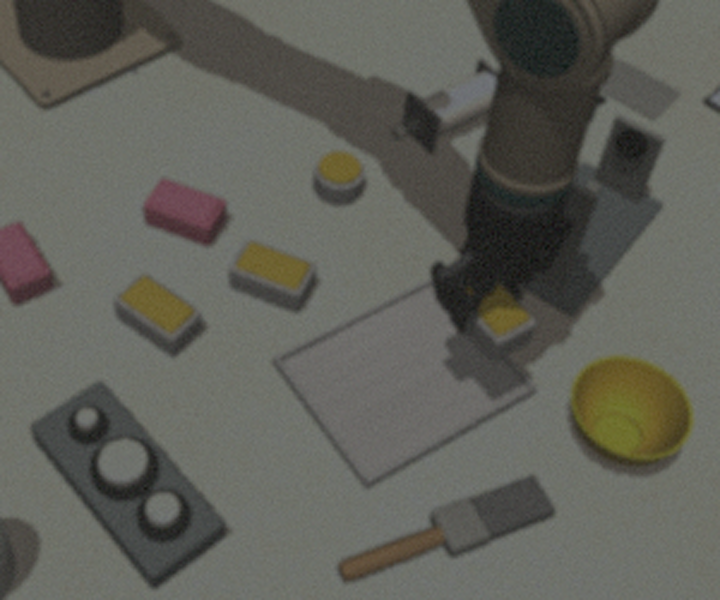

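The mould is in the gripper over the tray's far +y corner, with its cake at about (505,315), as planned.

Call:
move_arm:
  targets: "-1 0 0 3.0 0 0 0; -1 0 0 3.0 0 0 0; -1 0 0 2.0 0 0 0; -1 0 0 0.9 0 0 0; -1 0 0 0.3 0 0 0"

```text
clock: 5.08
eef_pos: [664.5, 31.7, 12.8]
tool_rot: [-3.14, -0.007, 3.037]
force: [-2.6, -0.1, 4.2]
width: 45.3
gripper_force: 62.6
```

Call:
move_arm:
  targets: "-1 0 0 0 0 0 0; -1 0 0 0 0 0 0"

```text
clock: 5.25
eef_pos: [667.8, 31.8, 15.0]
tool_rot: [-3.141, -0.0, 3.037]
force: [0.7, -0.4, -1.2]
width: 44.6
gripper_force: 62.1
```

Call:
move_arm:
  targets: "-1 0 0 0.2 0 0 0; -1 0 0 0 0 0 0; -1 0 0 0 0 0 0"

```text
clock: 5.5
eef_pos: [667.8, 31.5, 12.8]
tool_rot: [-3.141, -0.0, 3.036]
force: [0.7, 0.5, -2.6]
width: 44.8
gripper_force: 62.1
```

Call:
move_arm:
  targets: "0.25 0 0 0 0 0 0; 0.25 0 0 0 0 0 0; 0.25 0 0 0 0 0 0; 0.25 0 0 -1.5 0 0 0; 0.4 0 0 -3.5 0 0 0"

```text
clock: 5.92
eef_pos: [663.9, 31.2, 59.1]
tool_rot: [-3.139, -0.01, 3.036]
force: [-0.0, 0.1, 0.2]
width: 59.6
gripper_force: 0.0
```

Call:
move_arm:
  targets: "0.6 0 0 -3.5 0 0 0; 0.6 0 0 -3.5 0 0 0; 0.6 0 0 0 0 0 0"

```text
clock: 6.17
eef_pos: [673.0, 32.2, 141.4]
tool_rot: [3.14, 0.013, 3.036]
force: [1.9, -0.2, -0.1]
width: 68.4
gripper_force: 0.0
```

```bash
python3 p.py 207.5 468.5 -48 130 207.5 468.5 -48 7 174 605 -14 110;python3 - <<'E'
from h import *
t=cam("scene")
for d in(t,):
    for b in blobs(d,(20,90,60),(35,255,255),38):
        if 380<b[1]<800 and abs(b[2])<450: print(b)
E
```

```text
now [673.   32.2 141.4] rot [179.89   0.75 173.95] w 68.4 F [ 1.9 -0.2 -0.1] t 6.2
turn rz -33.6 = 5 rows; shift [21.84  2.33  1.14] = 6 x [3.64 0.39 0.19]
turn rz -0.0 = 1 rows; shift [ 0.   0.  12.3] = 4 x [0.   0.   3.08]
turn rz 33.5 = 5 rows; shift [-13.22   4.81 -10.3 ] = 5 x [-2.64  0.96 -2.06]
(array([189., 267.]), 419.9, -384.2, 44, 43, -72.2)
(array([472., 271.]), 799.9, 112.0, 112, 110, 87.1)
(array([405., 247.]), 667.8, 33.0, 67, 36, -6.0)
(array([275., 226.]), 440.6, -169.5, 66, 36, 13.3)
(array([324., 210.]), 470.3, -48.5, 67, 36, 26.9)
(array([351., 169.]), 406.0, 94.2, 42, 40, 53.3)
```

Call:
move_arm:
  targets: "0.6 0 0 0 0 0 -6.7; 0.6 0 0 0 0 0 -6.7; 0.6 0 0 0 0 0 -6.7; 0.6 0 0 0 0 0 -6.7; 0.6 0 0 0 0 0 -6.8"

```text
clock: 6.63
eef_pos: [667.1, 31.4, 132.0]
tool_rot: [3.141, -0.003, -2.655]
force: [-0.9, 0.2, -1.2]
width: 68.3
gripper_force: 0.0
```

Call:
move_arm:
  targets: "0.6 3.6 0.36 0 0 0 0; 0.6 3.6 0.36 0 0 0 0; 0.6 3.6 0.36 0 0 0 0; 0.6 3.6 0.36 0 0 0 0; 0.6 3.6 0.36 0 0 0 0"

```text
clock: 7.05
eef_pos: [497.4, -36.4, 132.4]
tool_rot: [3.141, -0.003, -2.661]
force: [0.5, -0.6, 1.2]
width: 68.3
gripper_force: 0.0
```

Call:
move_arm:
  targets: "0.6 3.35 0.35 0 0 0 0; 0.6 0 0 0 0 0 0; 0.6 0 0 0 0 0 0; 0.6 0 0 0 0 0 0"

```text
clock: 7.38
eef_pos: [469.5, -48.0, 132.9]
tool_rot: [-3.141, 0.0, -2.661]
force: [0.1, 0.2, 0.4]
width: 68.4
gripper_force: 0.0
```

```bash
python3 p.py 207.5 468.5 -48 110 207.5 468.5 -48 7
```

```text
now [469.5 -48.  132.9] rot [-179.96    0.   -152.44] w 68.4 F [0.1 0.2 0.4] t 7.4
turn rz 0.1 = 1 rows; shift [0.09 0.05 2.29] = 1 x [0.09 0.05 2.29]
turn rz -0.0 = 1 rows; shift [ 0.   0.  10.3] = 3 x [0.   0.   3.43]
```

Call:
move_arm:
  targets: "0.6 0 0 3.5 0 0 0; 0.6 0 0 3.5 0 0 0; 0.6 0 0 3.5 0 0 0; 0.6 0 0 2.0 0 0 0; 0.6 0 0 0 0 0 0"

```text
clock: 7.8
eef_pos: [466.3, -47.6, 3.8]
tool_rot: [3.139, -0.009, -2.658]
force: [-0.7, -0.1, -0.6]
width: 68.0
gripper_force: 0.0
```

Call:
move_arm:
  targets: "-1 0 0 0 0 0 0; -1 0 0 0 0 0 0; -1 0 0 0 0 0 0; -1 0 0 0 0 0 0; -1 0 0 0 0 0 0"

```text
clock: 8.22
eef_pos: [469.5, -48.3, 8.7]
tool_rot: [-3.14, 0.001, -2.661]
force: [-0.7, -0.6, -1.8]
width: 45.0
gripper_force: 62.5
```

Call:
move_arm:
  targets: "-1 0 0 0 0 0 0; -1 0 0 -2 0 0 0; -1 0 0 -3 0 0 0; -1 0 0 -3 0 0 0; -1 0 0 -2 0 0 0"

```text
clock: 8.63
eef_pos: [469.0, -48.2, 110.0]
tool_rot: [-3.14, 0.001, -2.661]
force: [0.9, -0.7, -1.6]
width: 44.7
gripper_force: 62.7
```

Call:
move_arm:
  targets: "-1 0 0 0 0 0 6.7; -1 0 0 0 0 0 6.7; -1 0 0 0 0 0 6.7; -1 0 0 0 0 0 6.7; -1 0 0 0 0 0 6.7"

```text
clock: 9.05
eef_pos: [468.5, -48.4, 108.0]
tool_rot: [-3.141, -0.0, 3.032]
force: [-0.4, 0.5, -0.6]
width: 45.0
gripper_force: 62.5
```

Call:
move_arm:
  targets: "-1 -3.28 1.2 0 0 0 0; -1 -3.28 1.2 0 0 0 0; -1 -3.28 1.2 0 0 0 0; -1 -3.28 1.2 0 0 0 0; -1 0 0 0 0 0 0"

```text
clock: 9.47
eef_pos: [611.9, -10.8, 108.4]
tool_rot: [3.138, 0.009, 3.04]
force: [1.9, -0.0, -0.5]
width: 44.5
gripper_force: 62.7
```

Call:
move_arm:
  targets: "-1 0 0 0 0 0 0; -1 0 0 0 0 0 0; -1 0 0 0 0 0 0"

```text
clock: 9.72
eef_pos: [602.3, -14.7, 107.2]
tool_rot: [-3.14, -0.003, 3.037]
force: [-0.4, 0.0, -0.9]
width: 44.9
gripper_force: 62.7
```

```bash
python3 p.py 174 605 -14 13.5
```

```text
now [602.3 -14.7 107.2] rot [-179.9    -0.18  174.03] w 44.9 F [-0.4  0.  -0.9] t 9.7
turn rz 0.0 = 1 rows; shift [-0.26  0.1   9.37] = 3 x [-0.09  0.03  3.12]
```

Call:
move_arm:
  targets: "-1 0 0 3.0 0 0 0; -1 0 0 3.0 0 0 0; -1 0 0 2.0 0 0 0; -1 0 0 1.0 0 0 0; -1 0 0 0.4 0 0 0"

```text
clock: 10.13
eef_pos: [600.9, -14.8, 13.5]
tool_rot: [-3.139, -0.007, 3.037]
force: [-13.8, -0.5, 38.8]
width: 45.2
gripper_force: 67.6
```

Call:
move_arm:
  targets: "-1 0 0 0 0 0 0; -1 0 0 0 0 0 0; -1 0 0 0 0 0 0; -1 0 0 0 0 0 0"

```text
clock: 10.47
eef_pos: [604.1, -14.3, 14.0]
tool_rot: [-3.141, -0.0, 3.038]
force: [0.2, -0.0, -0.7]
width: 45.0
gripper_force: 62.7
```

Call:
move_arm:
  targets: "0.25 0 0 0 0 0 0; 0.25 0 0 0 0 0 0; 0.25 0 0 0 0 0 0; 0.25 0 0 -1.5 0 0 0; 0.4 0 0 -3.5 0 0 0"

```text
clock: 10.88
eef_pos: [600.4, -14.1, 60.0]
tool_rot: [-3.14, -0.01, 3.038]
force: [0.9, -1.0, -0.9]
width: 59.3
gripper_force: 0.0
```

Call:
move_arm:
  targets: "0.6 0 0 -3.5 0 0 0; 0.6 0 0 -3.5 0 0 0; 0.6 0 0 0 0 0 0; 0.6 0 0 0 0 0 0; 0.6 0 0 0 0 0 0"

```text
clock: 11.3
eef_pos: [603.5, -14.1, 133.2]
tool_rot: [-3.14, -0.002, 3.038]
force: [0.4, -0.4, -0.8]
width: 68.6
gripper_force: 0.0
```

```bash
python3 p.py 193.2 440 -168 130 193.2 440 -168 8 174 657 -72 108;python3 - <<'E'
from h import *
t=cam("scene")
for d in(t,):
    for b in blobs(d,(20,90,60),(35,255,255),38):
        if 380<b[1]<800 and abs(b[2])<450: print(b)
E
```

```text
now [603.5 -14.1 133.2] rot [-1.7993e+02 -9.0000e-02  1.7406e+02] w 68.6 F [ 0.4 -0.4 -0.8] t 11.3
turn rz -19.1 = 3 rows; shift [ 19.44 -11.25   0.32] = 6 x [ 3.24 -1.88  0.05]
turn rz -0.0 = 1 rows; shift [ 0.   0.  12.2] = 4 x [0.   0.   3.05]
turn rz 19.2 = 3 rows; shift [-20.58  11.82 -10.  ] = 7 x [-2.94  1.69 -1.43]
(array([189., 267.]), 419.9, -384.2, 44, 43, -72.2)
(array([473., 270.]), 799.9, 110.8, 114, 108, -75.3)
(array([405., 248.]), 668.0, 33.0, 68, 36, -6.0)
(array([370., 238.]), 601.3, -12.3, 67, 36, -7.4)
(array([275., 226.]), 440.4, -169.4, 67, 36, 13.3)
(array([351., 169.]), 405.8, 94.1, 44, 42, -3.5)
```

Call:
move_arm:
  targets: "0.6 0 0 0 0 0 -6.4; 0.6 0 0 0 0 0 -6.4; 0.6 0 0 0 0 0 -6.3; 0.6 3.24 -1.88 0 0 0 0; 0.6 3.24 -1.88 0 0 0 0"

```text
clock: 11.77
eef_pos: [548.8, -63.6, 131.6]
tool_rot: [3.14, -0.003, -2.907]
force: [-1.1, -0.6, 0.5]
width: 68.3
gripper_force: 0.0
```

Call:
move_arm:
  targets: "0.6 3.24 -1.88 0 0 0 0; 0.6 3.24 -1.88 0 0 0 0; 0.6 3.24 -1.88 0 0 0 0; 0.6 3.24 -1.88 0 0 0 0; 0.6 0 0 0 0 0 0"

```text
clock: 12.18
eef_pos: [431.6, -173.6, 131.8]
tool_rot: [3.141, -0.013, -2.921]
force: [-0.7, -0.7, 0.2]
width: 68.4
gripper_force: 0.0
```

Call:
move_arm:
  targets: "0.6 0 0 0 0 0 0; 0.6 0 0 4 0 0 0; 0.6 0 0 4 0 0 0; 0.6 0 0 2.5 0 0 0; 0.6 0 0 1.4 0 0 0"

```text
clock: 12.6
eef_pos: [439.3, -166.1, 11.1]
tool_rot: [3.139, -0.005, -2.909]
force: [0.0, 0.2, 0.2]
width: 68.4
gripper_force: 0.0
```

Call:
move_arm:
  targets: "0.6 0 0 0.6 0 0 0; 0.6 0 0 0 0 0 0; 0.6 0 0 0 0 0 0"

```text
clock: 12.85
eef_pos: [440.5, -166.8, 7.8]
tool_rot: [3.14, -0.002, -2.91]
force: [1.2, 0.1, 0.1]
width: 68.6
gripper_force: 0.0
```

Call:
move_arm:
  targets: "-1 0 0 0 0 0 0; -1 0 0 0 0 0 0; -1 0 0 0 0 0 0; -1 0 0 0 0 0 0; -1 0 0 0 0 0 0"

```text
clock: 13.27
eef_pos: [440.8, -168.2, 9.5]
tool_rot: [-3.14, 0.0, -2.912]
force: [0.0, 0.4, 6.9]
width: 45.1
gripper_force: 62.3
```

Call:
move_arm:
  targets: "-1 0 0 0 0 0 0; -1 0 0 -2 0 0 0; -1 0 0 -3 0 0 0; -1 0 0 -3 0 0 0; -1 0 0 -2 0 0 0"

```text
clock: 13.68
eef_pos: [440.7, -168.3, 110.9]
tool_rot: [-3.14, 0.0, -2.912]
force: [0.6, 0.1, -2.1]
width: 45.0
gripper_force: 61.8
```

Call:
move_arm:
  targets: "-1 0 0 0 0 0 6.4; -1 0 0 0 0 0 6.4; -1 0 0 0 0 0 6.4; -1 -2.94 1.69 0 0 0 0; -1 -2.94 1.69 0 0 0 0"

```text
clock: 14.1
eef_pos: [501.1, -142.0, 108.8]
tool_rot: [-3.139, -0.003, 3.032]
force: [0.7, -0.3, -1.0]
width: 44.9
gripper_force: 61.8
```

Call:
move_arm:
  targets: "-1 -2.94 1.69 0 0 0 0; -1 -2.94 1.69 0 0 0 0; -1 -2.94 1.69 0 0 0 0; -1 -2.94 1.69 0 0 0 0; -1 -2.94 1.69 0 0 0 0"

```text
clock: 14.52
eef_pos: [658.3, -71.5, 108.3]
tool_rot: [-3.14, -0.002, 3.036]
force: [0.3, -0.3, -1.1]
width: 44.3
gripper_force: 61.8
```

Call:
move_arm:
  targets: "-1 0 0 0 0 0 0; -1 0 0 0 0 0 0; -1 0 0 0 0 0 0; -1 0 0 0 0 0 0"

```text
clock: 14.85
eef_pos: [655.9, -73.4, 108.0]
tool_rot: [-3.14, -0.003, 3.035]
force: [0.4, 0.2, -1.4]
width: 45.1
gripper_force: 61.8
```

```bash
python3 p.py 174 657 -72 14
```

```text
now [655.9 -73.4 108. ] rot [-179.88   -0.18  173.9 ] w 45.1 F [ 0.4  0.2 -1.4] t 14.8
turn rz -0.1 = 1 rows; shift [-0.1   0.15  9.4 ] = 3 x [-0.03  0.05  3.13]
```

Call:
move_arm:
  targets: "-1 0 0.15 3.0 0 0 0; -1 0 0 3.0 0 0 0; -1 0 0 2.0 0 0 0; -1 0 0 0.8 0 0 0; -1 0 0 0.3 0 0 0"

```text
clock: 15.27
eef_pos: [655.5, -71.6, 15.8]
tool_rot: [-3.14, -0.005, 3.035]
force: [-0.4, -0.7, -0.7]
width: 45.0
gripper_force: 61.9
```

Call:
move_arm:
  targets: "-1 0 0 0.2 0 0 0; -1 0 0 0.1 0 0 0; -1 0 0 0 0 0 0; -1 0 0 0 0 0 0"

```text
clock: 15.6
eef_pos: [658.3, -70.8, 15.7]
tool_rot: [-3.141, 0.001, 3.036]
force: [0.5, -0.4, -1.0]
width: 45.1
gripper_force: 61.9
```

Call:
move_arm:
  targets: "0.25 0 0 0 0 0 0; 0.25 0 0 0 0 0 0; 0.25 0 0 0 0 0 0; 0.25 0 0 -1.5 0 0 0; 0.4 0 0 -3.5 0 0 0"

```text
clock: 16.02
eef_pos: [653.9, -70.5, 61.3]
tool_rot: [-3.14, -0.01, 3.037]
force: [-0.0, -0.1, 0.1]
width: 59.7
gripper_force: 0.0
```

Call:
move_arm:
  targets: "0.6 0 0 -3.5 0 0 0; 0.6 0 0 -3.5 0 0 0; 0.6 0 0 0 0 0 0; 0.6 0 0 0 0 0 0; 0.6 0 0 0 0 0 0"

```text
clock: 16.43
eef_pos: [657.3, -70.8, 135.0]
tool_rot: [-3.14, -0.001, 3.036]
force: [-0.5, -0.1, -0.6]
width: 68.2
gripper_force: 0.0
```

```bash
python3 - <<'E'
from h import *
t=cam("top");s=cam("scene")
for b in blobs(s,(20,90,60),(35,255,255),38):
    if 380<b[1]<800 and abs(b[2])<450: print(b)
# roll: white paper, low saturation & bright, near the roll
for d,n,z in((t,"top",40),(s,"scene",40)):
    P=proj(d,[[406,278,28]])[0]; hsv=cv2.cvtColor(d["color"],cv2.COLOR_RGB2HSV); x,y=P.astype(int)
    print(n,P,hsv[y,x],hsv[y+25,x])
    cr=d["color"][y-45:y+45,x-60:x+60,::-1]; cv2.imwrite(f"pics/r{n}.png",cv2.resize(cv2.convertScaleAbs(cr,alpha=1.5),(480,360),interpolation=cv2.INTER_CUBIC)); print("origin",x-60,y-45)
h=[cv2.imread(f"pics/r{n}.png") for n in("top","scene")]
a=proj(t,[[610,257,60]])[0].astype(int)
hc=t["color"][a[1]-35:a[1]+40,a[0]-50:a[0]+50,::-1];print("holder origin",a-[50,35])
hc=cv2.resize(cv2.convertScaleAbs(hc,alpha=1.5),(320,240),interpolation=cv2.INTER_CUBIC)
im=np.zeros((600,800,3),np.uint8); im[:360,:400]=h[0][:,40:440]; im[:360,400:]=h[1][:,40:440]; im[360:,:320]=hc; cv2.imwrite("pics/r.png",im)
E
```

```text
(array([189., 267.]), 419.9, -383.9, 44, 43, -71.4)
(array([368., 267.]), 655.6, -69.1, 68, 36, -6.2)
(array([472., 270.]), 799.1, 111.1, 113, 108, -85.7)
(array([405., 247.]), 668.1, 32.7, 68, 36, -6.3)
(array([374., 242.]), 611.4, -13.8, 49, 38, -3.8)
(array([351., 170.]), 405.8, 95.3, 44, 41, -61.9)
top [210.48952343 225.79847406] [ 90   2 150] [ 30  10 149]
origin 150 180
scene [401.11628653 143.52997956] [18 49 67] [34 37 48]
origin 341 98
holder origin [168 121]
```

View pics/r.png

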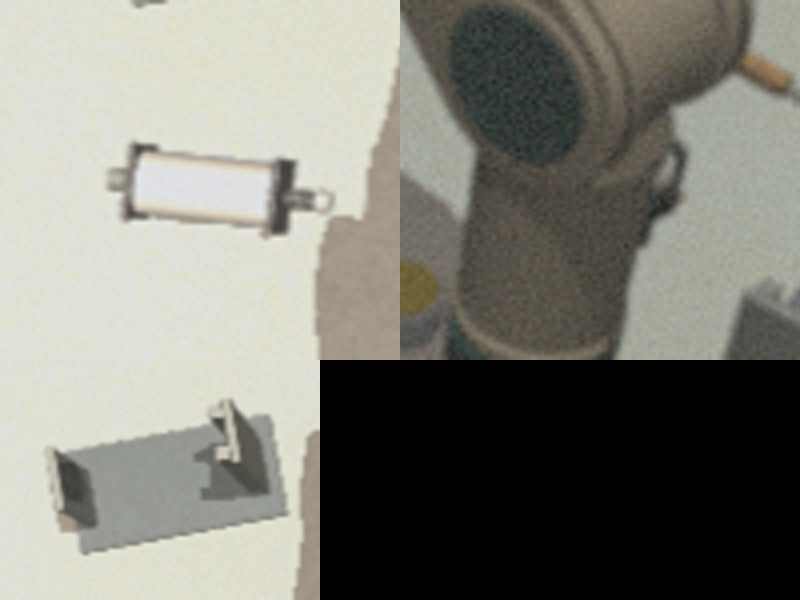

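The crops show the roll from the pin end (107,180) to the white plunger tip (333,200), about 5° off world y. The holder is in the lower crop with its tall slotted cheek at -y. The arm hides the roll in the scene view.

```bash
python3 - <<'E'
from h import *
t=cam("top")
for b in blobs(t,(20,90,60),(35,255,255),40):
    if 380<b[1]<800 and abs(b[2])<450: print(b)
R=lambda u,v,z:onz(t,[[150+(u+40.5)/4-.5,180+(v+.5)/4-.5]],z)[0].round(1)
print("pin",R(107,180,28),"tip",R(333,200,28),"paper",R(133,184,50),R(272,190,50),R(202,187,50))
H=lambda u,v,z:onz(t,[[168+(u+.5)/3.2-.5,121+(v-359.5)/3.2-.5]],z)[0].round(1)
for a in((272,415,8),(288,514,8),(82,553,8),(60,455,8),(230,403,155),(240,462,155),(207,411,155),(219,455,155),(49,450,105),(64,516,105)): print(a,H(*a))
E
python3 p.py 85 404 278 135
```

```text
(array([271., 229.]), 401.3, 95.5, 44, 41, -88.5)
(array([433., 228.]), 416.3, -382.5, 44, 42, 46.0)
(array([311., 163.]), 601.5, -14.6, 68, 36, -6.3)
(array([296., 141.]), 667.0, 30.9, 68, 36, -5.2)
pin [407.6 349.4  28. ] tip [397.2 181.7  28. ] paper [404.9 322.9  50. ] [403.2 222.   50. ] [404.  272.9  50. ]
(272, 415, 8) [680.3 167.9   8. ]
(288, 514, 8) [584.3 148.6   8. ]
(82, 553, 8) [541.1 342.7   8. ]
(60, 455, 8) [635.1 368.9   8. ]
(230, 403, 155) [653.  177.3 155. ]
(240, 462, 155) [602.9 166.7 155. ]
(207, 411, 155) [645.6 196.3 155. ]
(219, 455, 155) [608.4 184.5 155. ]
(49, 450, 105) [619.  344.6 105. ]
(64, 516, 105) [560.8 328.2 105. ]
now [656.5 -70.6 133. ] rot [-179.93   -0.23  173.96] w 68.0 F [0.5 0.1 0.4] t 16.6
turn rz 89.0 = 13 rows; shift [ 32.53 -28.19  -0.2 ] = 12 x [ 2.71 -2.35 -0.02]
```

Call:
move_arm:
  targets: "0.6 0 0 0 0 0 6.7; 0.6 0 0 0 0 0 6.7; 0.6 0 0 0 0 0 6.7; 0.6 0 0 0 0 0 6.7; 0.6 0 0 0 0 0 6.7"

```text
clock: 17.0
eef_pos: [656.7, -70.5, 132.9]
tool_rot: [-3.139, -0.003, 2.446]
force: [0.2, 0.2, -0.5]
width: 68.6
gripper_force: 0.0
```

Call:
move_arm:
  targets: "0.6 0 0 0 0 0 6.7; 0.6 0 0 0 0 0 6.7; 0.6 0 0 0 0 0 6.7; 0.6 0 0 0 0 0 6.7; 0.6 0 0 0 0 0 6.7"

```text
clock: 17.42
eef_pos: [656.8, -70.5, 132.9]
tool_rot: [-3.138, -0.0, 1.861]
force: [0.5, -0.7, -0.3]
width: 68.7
gripper_force: 0.0
```

Call:
move_arm:
  targets: "0.6 0 0 0 0 0 6.7; 0.6 0 0 0 0 0 6.7; 0.6 0 0 0 0 0 6.6; 0.6 2.75 -2.25 0 0 0 0; 0.6 2.75 -2.25 0 0 0 0"

```text
clock: 17.83
eef_pos: [615.0, -15.2, 132.9]
tool_rot: [-3.139, 0.003, 1.513]
force: [-0.0, 0.7, -0.8]
width: 68.3
gripper_force: 0.0
```

Call:
move_arm:
  targets: "0.6 2.75 -2.25 0 0 0 0; 0.6 2.75 -2.25 0 0 0 0; 0.6 2.75 -2.25 0 0 0 0; 0.6 2.75 -2.25 0 0 0 0; 0.6 2.75 -2.25 0 0 0 0"

```text
clock: 18.25
eef_pos: [508.7, 131.0, 133.4]
tool_rot: [-3.138, 0.002, 1.518]
force: [-0.4, 1.2, -1.0]
width: 68.4
gripper_force: 0.0
```

Call:
move_arm:
  targets: "0.6 2.75 -2.25 0 0 0 0; 0.6 2.75 -2.25 0 0 0 0; 0.6 2.75 -2.25 0 0 0 0; 0.6 2.75 -2.25 0 0 0 0; 0.6 2.75 -2.25 0 0 0 0"

```text
clock: 18.67
eef_pos: [403.7, 274.1, 133.5]
tool_rot: [-3.139, 0.002, 1.518]
force: [0.5, 0.0, -0.4]
width: 68.3
gripper_force: 0.0
```

Call:
move_arm:
  targets: "0.6 0 0 0 0 0 0; 0.6 0 0 0 0 0 0; 0.6 0 0 0 0 0 0; 0.6 0 0 0 0 0 0; 0.6 0 0 0 0 0 0"

```text
clock: 19.08
eef_pos: [406.3, 271.8, 134.2]
tool_rot: [-3.14, 0.002, 1.515]
force: [-0.1, -0.9, -0.5]
width: 68.5
gripper_force: 0.0
```

```bash
python3 p.py 87 404.5 273.3 10; python3 - <<'E'
from h import *
t=cam("scene")
for b in blobs(t,(20,90,60),(35,255,255),43):
    if 380<b[1]<800 and abs(b[2])<450: print(b)
E
```

```text
now [406.3 271.8 134.2] rot [-1.7994e+02  1.0000e-01  8.6800e+01] w 68.5 F [-0.1 -0.9 -0.5] t 19.1
turn rz -0.2 = 1 rows; shift [ 0.14 -0.19 12.42] = 4 x [ 0.04 -0.05  3.1 ]
(array([189., 267.]), 423.3, -384.7, 44, 43, -70.9)
(array([368., 267.]), 657.8, -71.7, 68, 36, -6.4)
(array([410., 246.]), 674.0, 41.6, 68, 36, -14.0)
(array([371., 238.]), 603.9, -15.7, 67, 37, -8.7)
(array([351., 169.]), 409.4, 90.8, 42, 40, 53.3)
```

Mould A moved about 10 mm and turned about 8°, probably from the announced knock. I'll check it after the roll is in.

Call:
move_arm:
  targets: "0.6 0.1 -0.15 3.5 0 0 0; 0.6 0 0 3.5 0 0 0; 0.6 0 0 2.8 0 0 0; 0.6 0 0 1.6 0 0 0; 0.6 0 0 0.9 0 0 0"

```text
clock: 19.55
eef_pos: [403.5, 272.6, 9.2]
tool_rot: [-3.138, 0.003, 1.516]
force: [0.3, 0.0, 1.0]
width: 68.1
gripper_force: 0.0
```

Call:
move_arm:
  targets: "0.6 0 0 0 0 0 0; 0.6 0 0 0 0 0 0; -1 0 0 0 0 0 0; -1 0 0 0 0 0 0; -1 0 0 0 0 0 0"

```text
clock: 19.97
eef_pos: [404.9, 274.6, 13.1]
tool_rot: [3.14, -0.001, 1.517]
force: [0.2, 0.0, 5.4]
width: 46.3
gripper_force: 60.9
```

Call:
move_arm:
  targets: "-1 0 0 0 0 0 0; -1 0 0 0 0 0 0; -1 0 0 0 0 0 0"

```text
clock: 20.22
eef_pos: [404.9, 274.6, 13.0]
tool_rot: [3.14, -0.001, 1.517]
force: [-0.0, -0.8, 4.2]
width: 46.4
gripper_force: 60.9
```

Call:
move_arm:
  targets: "-1 0 0 -2 0 0 0; -1 0 0 -3 0 0 0; -1 0 0 -4 0 0 0; -1 0 0 -4 0 0 0; -1 0 0 -2 0 0 0"

```text
clock: 20.63
eef_pos: [405.5, 275.2, 166.1]
tool_rot: [3.138, -0.003, 1.517]
force: [1.2, 0.6, -3.1]
width: 46.4
gripper_force: 63.3
```

Call:
move_arm:
  targets: "-1 0 0 0 0 0 0; -1 0 0 0 0 0 0; -1 0 0 0 0 0 0"

```text
clock: 20.88
eef_pos: [403.0, 274.1, 160.9]
tool_rot: [-3.139, 0.001, 1.518]
force: [-0.6, 0.4, -3.6]
width: 46.4
gripper_force: 63.3
```

```bash
python3 p.py 102.7 604 291 160;  python3 - <<'E'
from h import *
t=cam("top");s=cam("scene")
im=np.zeros((600,800,3),np.uint8)
for d,n,p,o in((t,"top",[405,272,140],0),(s,"scene",[405,272,140],400)):
    x,y=proj(d,[p])[0].astype(int); x0,y0=max(x-50,0),max(y-37,0); print(n,x0,y0)
    im[:300,o:o+400]=cv2.resize(cv2.convertScaleAbs(d["color"][y0:y0+75,x0:x0+100,::-1],alpha=1.5),(400,300),interpolation=cv2.INTER_CUBIC)
x,y=proj(s,[[634,-17,20]])[0].astype(int);x0,y0=x-65,y-48;print("tray",x0,y0)
im[300:,:400]=cv2.resize(cv2.convertScaleAbs(s["color"][y0:y0+98,x0:x0+131,::-1],alpha=1.5),(400,300),interpolation=cv2.INTER_CUBIC)
x,y=proj(t,[[634,-17,20]])[0].astype(int);x0,y0=x-50,y-37
im[300:,400:]=cv2.resize(cv2.convertScaleAbs(t["color"][y0:y0+75,x0:x0+100,::-1],alpha=1.5),(400,300),interpolation=cv2.INTER_CUBIC)
cv2.imwrite("pics/r2.png",im)
for b in blobs(t,(20,90,60),(35,255,255),43):
    if 380<b[1]<800 and abs(b[2])<450: print(b)
E
```

```text
now [403.  274.1 160.9] rot [-1.7986e+02  8.0000e-02  8.6990e+01] w 46.4 F [-0.6  0.4 -3.6] t 20.9
turn rz -15.7 = 3 rows; shift [-2.76 19.98  0.09] = 6 x [-0.46  3.33  0.02]
top 151 188
scene 355 75
tray 312 204
(array([271., 229.]), 401.2, 96.6, 41, 41, -88.5)
(array([433., 228.]), 416.9, -380.9, 42, 41, -88.5)
(array([311., 163.]), 600.8, -14.3, 67, 35, -7.0)
(array([330., 146.]), 654.6, -70.8, 68, 36, -5.7)
(array([293., 139.]), 670.5, 42.5, 68, 36, -14.6)
```

View pics/r2.png

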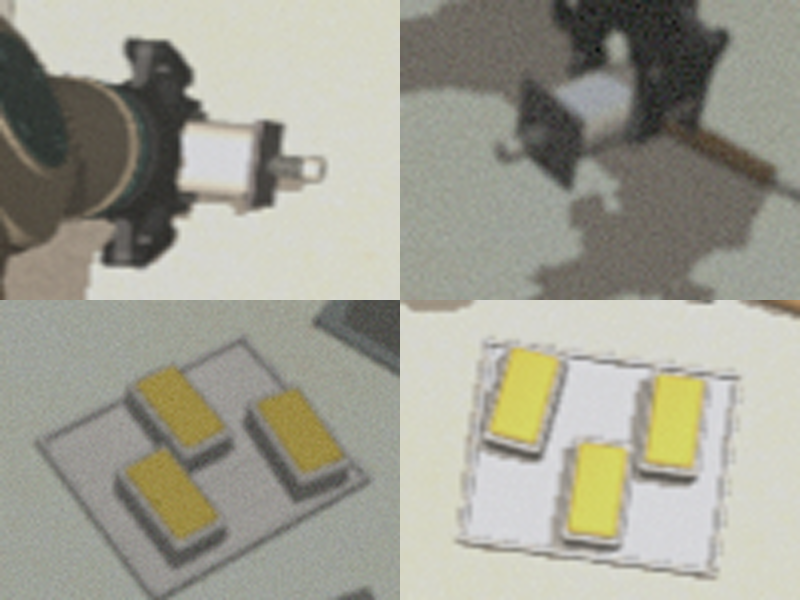

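The roll is held level, and the tip shows at (326,170) in the crop. All three moulds look flat in the tray. Mould A is turned and close to the far rim. Next I'll measure the roll's offset in the grip.

```bash
cat > g.py <<'E'
from h import *
c=np.array([611.5,258.]);w=np.radians(12.7);ex=np.array([np.cos(w),np.sin(w)]);ey=np.array([-np.sin(w),np.cos(w)])
W=lambda x,y:c+x*ex+y*ey
def hf(p): d=np.array(p[:2])-c; return np.array([d@ex,d@ey])
E
python3 - <<'E'
from g import *
t=cam("top")
R=lambda u,v,z:onz(t,[[151+(u+.5)/4-.5,188+(v+.5)/4-.5]],z)[0]
p=np.array([403,274.1]);a=np.array([np.cos(np.radians(87)),np.sin(np.radians(87))])
for n,u,v,z,o in(("tip",328,170,176,-90),("flangeTop",281,125,204,-55),("flangebot",278,205,148,-55),("paper/fl",250,165,200,-50)):
    q=R(u,v,z)[:2]; print(n,q.round(1),"axial center-TCP",((q-p)@a-o).round(1),"lateral",((q-p)@[a[1],-a[0]]).round(1))
print(W(0,22),W(0,-13),W(0,0))
E
python3 p.py 102.7 606.7 279.5 161 102.7 606.7 279.5 125
```

```text
tip [394.6 179.3] axial center-TCP -5.1 lateral -3.4
flangeTop [422.  203.9] axial center-TCP -14.1 lateral 22.6
flangebot [370.7 217.4] axial center-TCP -3.3 lateral -29.3
paper/fl [396.4 223.1] axial center-TCP -1.2 lateral -3.9
[606.6633835  279.46175997] [614.35800066 245.31805093] [611.5 258. ]
now [403.1 273.7 160. ] rot [-1.7979e+02  1.7000e-01  8.6960e+01] w 46.1 F [-0.6 -0.  -3. ] t 21.0
turn rz -15.7 = 3 rows; shift [-3.91 19.99 -0.1 ] = 6 x [-0.65  3.33 -0.02]
turn rz -0.0 = 1 rows; shift [0.  0.  3.6] = 1 x [0.  0.  3.6]
```

Call:
move_arm:
  targets: "-1 0 0 0 0 0 -5.2; -1 0 0 0 0 0 -5.2; -1 0 0 0 0 0 -5.3; -1 -0.6 3.33 0 0 0 0; -1 -0.6 3.33 0 0 0 0"

```text
clock: 21.45
eef_pos: [469.9, 277.1, 159.8]
tool_rot: [-3.135, 0.001, 1.795]
force: [1.9, 1.3, -2.6]
width: 46.4
gripper_force: 63.1
```

Call:
move_arm:
  targets: "-1 -0.6 3.33 0 0 0 0; -1 -0.6 3.33 0 0 0 0; -1 -0.6 3.33 0 0 0 0; -1 -0.6 3.33 0 0 0 0; -1 0 0 0 0 0 0"

```text
clock: 21.87
eef_pos: [614.0, 280.7, 159.2]
tool_rot: [3.137, 0.003, 1.788]
force: [2.2, -0.0, -1.6]
width: 46.5
gripper_force: 63.3
```

Call:
move_arm:
  targets: "-1 0 0 0 0 0 0; -1 0 0 0 0 0 0; -1 0 0 0 0 0 0; -1 0 0 0 0 0 0; -1 0 0 0 0 0 0"

```text
clock: 22.28
eef_pos: [605.9, 283.4, 161.1]
tool_rot: [-3.139, 0.0, 1.793]
force: [0.7, 0.2, -2.8]
width: 46.4
gripper_force: 63.3
```

```bash
python3 p.py 102.7 606 282.4 161;  python3 - <<'E'
from h import *
t=cam("top");s=cam("scene")
im=np.zeros((600,800,3),np.uint8)
x0,y0=160,110;im[:300,:400]=cv2.resize(cv2.convertScaleAbs(t["color"][y0:y0+75,x0:x0+100,::-1],alpha=1.5),(400,300),interpolation=cv2.INTER_CUBIC)
x,y=proj(s,[[625,230,130]])[0].astype(int);x0,y0=x-50,y-75;print("scene",x0,y0)
im[:600,400:]=cv2.resize(cv2.convertScaleAbs(s["color"][y0:y0+150,x0:x0+100,::-1],alpha=1.5),(400,600),interpolation=cv2.INTER_CUBIC)
cv2.imwrite("pics/r3.png",im)
E
```

```text
now [605.9 283.4 161.1] rot [-1.7988e+02  2.0000e-02  1.0271e+02] w 46.4 F [ 0.7  0.2 -2.8] t 22.3
turn rz 0.0 = 1 rows; shift [-0.1  -0.02  0.01] = 1 x [-0.1  -0.02  0.01]
scene 408 96
```

View pics/r3.png

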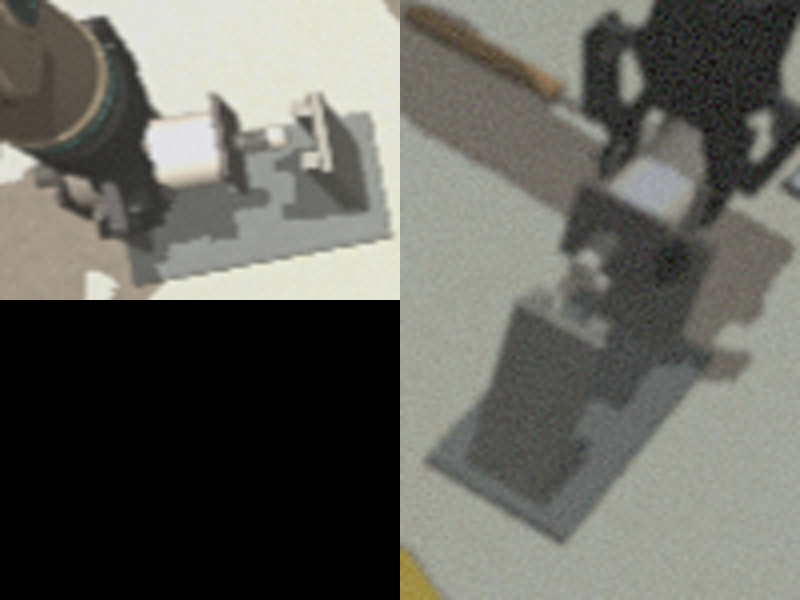

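The top crop shows the tip at (283,137) just short of the slot rails at (300,105) and (318,165). It sits a few mm to the -x side, and the axis may be slightly yawed against the holder. I'll measure that by line fits.

```bash
cat > ax.py <<'E'
from g import *
import sys
z=read_state()["eef_pos"][2]+15
t=cam("top"); g=cv2.GaussianBlur(t["color"].min(2),(3,3),0).astype(float)
def edges(P0,P1,half,zz,sign):
    # strongest signed intensity step along the normal of world line P0-P1 -> world points
    out=[]
    P0=np.r_[P0,zz];P1=np.r_[P1,zz];n=np.cross(P1-P0,[0,0,1]);n/=np.linalg.norm(n)
    k=np.arange(-half,half+.1,.5)
    for f in np.linspace(0,1,25):
        Q=P0+f*(P1-P0)+k[:,None]*n; q=proj(t,Q).astype(np.float32)
        v=cv2.remap(g.astype(np.float32),q[:,0],q[:,1],cv2.INTER_LINEAR).ravel(); d=sign*np.gradient(v)
        i=slice(max(d.argmax()-6,0),d.argmax()+7); wt=np.clip(d[i],0,None); out.append((Q[i]*wt[:,None]).sum(0)/wt.sum())
    o=np.array(out)[:,:2]; vx,vy,x,y=cv2.fitLine(o.astype(np.float32),cv2.DIST_HUBER,0,.01,.01).ravel()
    if vy<0: vx,vy=-vx,-vy
    return np.degrees(np.arctan2(vy,vx)),np.array([x,y]),o
for n,x,zz,y0,y1 in(("base -x edge",-50,8,-90,60),("base +x edge",50,8,-60,60)):
    for s in(1,-1):
        a,m,o=edges(W(x,y0),W(x,y1),9,zz,s); print(n,s,round(a,1),"holder",hf(m).round(1),"scatter",np.abs(np.array([hf(q)[0] for q in o])-np.median([hf(q)[0] for q in o])).mean().round(1))
p=read_state()["eef_pos"][:2]; yw=read_state()["tool_rot"][2]; a=np.array([np.cos(yw),np.sin(yw)]);b=np.array([a[1],-a[0]])
for n,l in(("paper +x",24),("paper -x",-24)):
    for s in(1,-1):
        aa,m,o=edges(p+a*-48+b*l,p+a*-28+b*l,9,z,s); print(n,s,round(aa,1),"lateral",round((m-p)@b,1))
E
python3 ax.py
```

```text
base -x edge 1 102.8 holder [-44.7  -3.8] scatter 1.1
base -x edge -1 102.7 holder [-51.9   6.2] scatter 0.5
base +x edge 1 109.5 holder [47.1  3.8] scatter 5.4
base +x edge -1 0.0 holder [-653.3 -117.3] scatter nan
paper +x 1 108.0 lateral 24.4
paper +x -1 97.0 lateral 17.0
paper -x 1 105.1 lateral -22.5
paper -x -1 107.2 lateral -31.2ax.py:13: RuntimeWarning: invalid value encountered in divide
  i=slice(max(d.argmax()-6,0),d.argmax()+7); wt=np.clip(d[i],0,None); out.append((Q[i]*wt[:,None]).sum(0)/wt.sum())
```

```bash
python3 - <<'E'
from g import *
t=cam("top"); x0,y0=160,110
def P(u,v,z): return hf(onz(t,[[x0+(u+.5)/4-.5,y0+(v+.5)/4-.5]],z)[0]).round(1)
for n,u,v,z in(("tip",277,137,176),("plroot",248,140,176),("tipend",285,136,176),("rail+",300,105,155),("rail-",318,165,155),("back+",318,97,155),("back-",330,168,155),("flTop",212,95,204),("flbot",240,190,148)): print(n,P(u,v,z))
c=t["color"][110+22:110+50,160+50:160+90].min(2)
m=(c>185).astype(np.uint8);k,l,s,ce=cv2.connectedComponentsWithStats(m)
for i in range(1,k):
    if s[i,4]>5:
        px=ce[i]+[210,132]; print("blob",px.round(1),s[i,4],hf(onz(t,[px],176)[0]).round(1),hf(onz(t,[px],155)[0]).round(1))
E
```

```text
tip [ -4. -59.]
plroot [ -2.3 -39.9]
tipend [ -4.3 -64.2]
rail+ [ 20.5 -74. ]
rail- [-22.2 -78.7]
back+ [ 23.6 -86.9]
back- [-25.7 -86.2]
flTop [ 23.1 -28.1]
flbot [-27.3 -23.1]
```

Call:
move_arm:
  targets: "-1 0 0.25 0 0 0 0; -1 0 0 1.8 0 0 0; -1 0 0 1.8 0 0 0; -1 0 0 0 0 0 0; -1 0 0 0 0 0 0"

```text
clock: 22.9
eef_pos: [608.6, 283.2, 124.3]
tool_rot: [-3.138, 0.001, 1.792]
force: [0.4, 0.3, -2.3]
width: 46.3
gripper_force: 63.3
```

Call:
move_arm:
  targets: "-1 -0.8 0 0 0 0 0; -1 -0.8 0 0 0 0 0; -1 -0.6 0 0 0 0 0; -1 -0.3 0 0 0 0 0; -1 0 0 0 0 0 0"

```text
clock: 23.32
eef_pos: [615.4, 259.3, 126.0]
tool_rot: [3.141, -0.001, 1.791]
force: [-1.7, 4.4, -1.7]
width: 46.0
gripper_force: 63.3
```

Call:
move_arm:
  targets: "-1 0 0 0 0 0 0; -1 0 0 0 0 0 0"

```text
clock: 23.48
eef_pos: [614.6, 260.4, 125.4]
tool_rot: [-3.141, -0.001, 1.793]
force: [0.4, 3.8, -2.0]
width: 46.4
gripper_force: 63.3
```

```bash
cat > f.py <<'E'
from g import *
s=read_state(); print("TCP holder",hf(s["eef_pos"]).round(1),s["eef_pos"].round(1),"F holder xy",(s["force"][:2]@ex).round(1),(s["force"][:2]@ey).round(1),"Fz",s["force"][2].round(1),"T",s["torque"].round(2),np.degrees(s["tool_rot"]).round(1))
E
python3 f.py; python3 - <<'E'
from h import *
t=cam("top");s=cam("scene")
im=np.zeros((600,800,3),np.uint8)
x0,y0=160,110;im[:300,:400]=cv2.resize(cv2.convertScaleAbs(t["color"][y0:y0+75,x0:x0+100,::-1],alpha=1.5),(400,300),interpolation=cv2.INTER_CUBIC)
x0,y0=408,96
im[:600,400:]=cv2.resize(cv2.convertScaleAbs(s["color"][y0:y0+150,x0:x0+100,::-1],alpha=1.5),(400,600),interpolation=cv2.INTER_CUBIC)
cv2.imwrite("pics/r4.png",im)
E
```

```text
TCP holder [3.5 1.7] [614.6 260.4 125.4] F holder xy 1.2 3.6 Fz -2.0 T [ 0.8   0.15 -0.01] [-1.799e+02 -1.000e-01  1.027e+02]
```

View pics/r4.png

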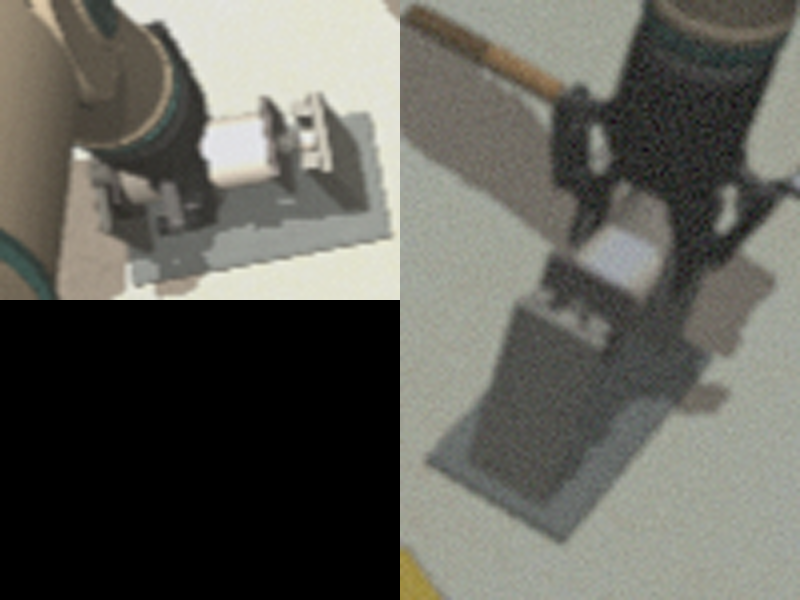

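The plunger tip is inside the slot, seen at (307,135) between the rails. The 3.6 N axial force matches about 8 mm of compression.

Call:
move_arm:
  targets: "-1 -0.5 0 0 0 0 0; -1 -0.4 0 0 0 0 0; -1 -0.3 0 0 0 0 0; -1 0 0 0 0 0 0; -1 0 0 0 0 0 0"

```text
clock: 24.0
eef_pos: [616.6, 249.6, 125.1]
tool_rot: [-3.14, -0.002, 1.793]
force: [-1.8, 6.5, -1.7]
width: 46.1
gripper_force: 63.3
```

```bash
python3 f.py
```

```text
TCP holder [ 3.1 -9.4] [616.6 249.6 125.1] F holder xy -0.3 6.7 Fz -1.7 T [1.49 0.37 0.01] [-1.799e+02 -1.000e-01  1.027e+02]
```

Call:
move_arm:
  targets: "-1 0 0 1.0 0 0 0; -1 0 0 1.0 0 0 0; -1 0 0 0.5 0 0 0; -1 0 0 0.5 0 0 0; -1 0 0 0 0 0 0"

```text
clock: 24.42
eef_pos: [616.0, 249.7, 93.9]
tool_rot: [-3.138, -0.002, 1.794]
force: [-2.2, 6.5, -2.5]
width: 46.6
gripper_force: 63.4
```

```bash
python3 f.py
```

```text
TCP holder [ 2.5 -9.1] [616.  249.7  93.9] F holder xy -0.7 6.8 Fz -2.5 T [1.51 0.37 0.01] [-1.798e+02 -1.000e-01  1.028e+02]
```

Call:
move_arm:
  targets: "-1 0 0 0.5 0 0 0; -1 0 0 0.5 0 0 0; -1 0 0 0.3 0 0 0; -1 0 0 0 0 0 0"

```text
clock: 24.75
eef_pos: [616.3, 249.7, 81.3]
tool_rot: [-3.139, -0.002, 1.794]
force: [-1.0, 7.2, -4.0]
width: 46.5
gripper_force: 63.4
```

```bash
python3 f.py
```

```text
TCP holder [ 2.8 -9.1] [616.3 249.7  81.3] F holder xy 0.6 7.2 Fz -4.0 T [ 1.5   0.34 -0.  ] [-1.799e+02 -1.000e-01  1.028e+02]
```

Call:
move_arm:
  targets: "-1 0 0 0.5 0 0 0; -1 0 0 0.4 0 0 0; -1 0 0 0.25 0 0 0; -1 0 0 0 0 0 0; -1 0 0 0 0 0 0"

```text
clock: 25.17
eef_pos: [616.3, 249.8, 70.2]
tool_rot: [-3.139, -0.002, 1.794]
force: [-1.2, 7.9, -3.0]
width: 46.5
gripper_force: 63.4
```

```bash
python3 f.py;  python3 - <<'E'
from h import *
t=cam("top");s=cam("scene")
im=np.zeros((600,800,3),np.uint8)
x0,y0=160,110;im[:300,:400]=cv2.resize(cv2.convertScaleAbs(t["color"][y0:y0+75,x0:x0+100,::-1],alpha=1.5),(400,300),interpolation=cv2.INTER_CUBIC)
x0,y0=420,110
im[:600,400:]=cv2.resize(cv2.convertScaleAbs(s["color"][y0:y0+150,x0:x0+100,::-1],alpha=1.5),(400,600),interpolation=cv2.INTER_CUBIC)
cv2.imwrite("pics/r5.png",im)
E
```

```text
TCP holder [ 2.9 -9.1] [616.3 249.8  70.2] F holder xy 0.6 8.0 Fz -3.0 T [ 1.49  0.36 -0.01] [-1.799e+02 -1.000e-01  1.028e+02]
```

View pics/r5.png

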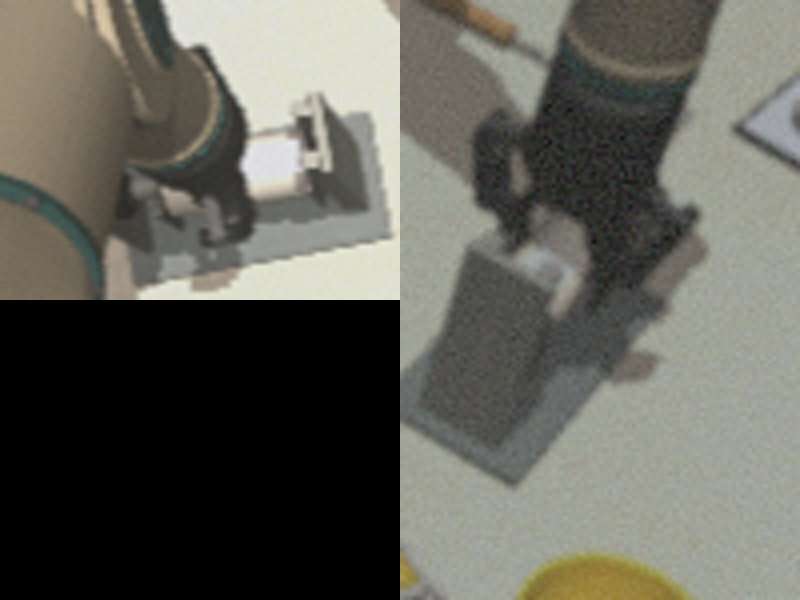

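The roll is down between the cheeks with the flange just clear of the rails at (300,165). Next I'll slide it towards the cup.

Call:
move_arm:
  targets: "-1 0 -0.1 0 0 0 0; -1 0.3 0 0 0 0 0; -1 0.3 0 0 0 0 0; -1 0 0 0 0 0 0; -1 0 0 0 0 0 0"

```text
clock: 25.68
eef_pos: [614.5, 254.9, 70.6]
tool_rot: [-3.14, -0.001, 1.794]
force: [-0.9, 6.2, -3.4]
width: 46.2
gripper_force: 63.4
```

```bash
python3 f.py
```

```text
TCP holder [ 2.3 -3.7] [614.5 254.9  70.6] F holder xy 0.4 6.3 Fz -3.4 T [ 1.19  0.17 -0.  ] [-1.799e+02 -1.000e-01  1.028e+02]
```

Call:
move_arm:
  targets: "-1 0.2 0 0 0 0 0; -1 0.2 0 0 0 0 0; -1 0 0 0 0 0 0; -1 0 0 0 0 0 0"

```text
clock: 26.02
eef_pos: [614.0, 257.8, 70.6]
tool_rot: [-3.14, 0.0, 1.793]
force: [-1.0, 5.2, -4.6]
width: 46.3
gripper_force: 63.4
```

```bash
python3 f.py
```

```text
TCP holder [ 2.4 -0.7] [614.  257.8  70.6] F holder xy 0.2 5.3 Fz -4.6 T [1.01 0.2  0.04] [-179.9    0.   102.7]
```

Call:
move_arm:
  targets: "-1 0.2 0 0 0 0 0; -1 0.15 0 0 0 0 0; -1 0 0 0 0 0 0; -1 0 0 0 0 0 0"

```text
clock: 26.35
eef_pos: [613.4, 260.3, 70.6]
tool_rot: [-3.14, 0.001, 1.792]
force: [-0.4, 3.5, -3.1]
width: 46.0
gripper_force: 63.4
```

```bash
python3 f.py
```

```text
TCP holder [2.3 1.9] [613.4 260.3  70.6] F holder xy 0.4 3.5 Fz -3.1 T [0.89 0.16 0.05] [-179.9    0.   102.7]
```

Call:
move_arm:
  targets: "-1 0 0 0.2 0 0 0; -1 0 0 0.15 0 0 0; -1 0 0 0 0 0 0; -1 0 0 0 0 0 0"

```text
clock: 26.68
eef_pos: [613.2, 260.2, 66.9]
tool_rot: [-3.14, 0.001, 1.792]
force: [-1.2, 4.2, -2.8]
width: 46.1
gripper_force: 63.4
```

```bash
python3 f.py
```

```text
TCP holder [2.1 1.7] [613.2 260.2  66.9] F holder xy -0.2 4.4 Fz -2.8 T [0.81 0.21 0.03] [-179.9    0.   102.6]
```

Call:
move_arm:
  targets: "0.2 0 0 0 0 0 0; 0.4 0 0 0 0 0 0; 0.4 0 0 0 0 0 0; 0.4 0 0 0 0 0 0; 0.4 0 0 0 0 0 0"

```text
clock: 27.1
eef_pos: [613.9, 259.5, 67.4]
tool_rot: [-3.141, 0.001, 1.791]
force: [0.4, -0.5, 0.0]
width: 59.7
gripper_force: 0.0
```

Call:
move_arm:
  targets: "0.4 0 0 -1.5 0 0 0; 0.6 0 0 -3.5 0 0 0; 0.6 0 0 -3.5 0 0 0; 0.6 0 0 -3.0 0 0 0; 0.6 0 0 0 0 0 0"

```text
clock: 27.52
eef_pos: [617.8, 261.5, 189.4]
tool_rot: [3.131, -0.001, 1.791]
force: [1.0, -0.3, 0.1]
width: 68.2
gripper_force: 0.0
```

```bash
python3 f.py;  python3 - <<'E'
from h import *
t=cam("top");s=cam("scene")
for d in(t,s):
  for b in blobs(d,(20,90,60),(35,255,255),43):
    if 380<b[1]<800 and abs(b[2])<450: print(b)
im=np.zeros((600,800,3),np.uint8)
x0,y0=160,110;im[:300,:400]=cv2.resize(cv2.convertScaleAbs(t["color"][y0:y0+75,x0:x0+100,::-1],alpha=1.5),(400,300),interpolation=cv2.INTER_CUBIC)
x0,y0=420,110
im[:600,400:]=cv2.resize(cv2.convertScaleAbs(s["color"][y0:y0+150,x0:x0+100,::-1],alpha=1.5),(400,600),interpolation=cv2.INTER_CUBIC)
x,y=proj(t,[[634,-17,20]])[0].astype(int);x0,y0=x-50,y-37
im[300:,:400]=cv2.resize(cv2.convertScaleAbs(t["color"][y0:y0+75,x0:x0+100,::-1],alpha=1.5),(400,300),interpolation=cv2.INTER_CUBIC)
cv2.imwrite("pics/r6.png",im)
E
```

```text
TCP holder [6.9 2. ] [617.8 261.5 189.4] F holder xy 0.9 -0.5 Fz 0.1 T [ 0.05 -0.06 -0.07] [ 1.794e+02 -1.000e-01  1.026e+02]
(array([271., 229.]), 401.2, 96.6, 41, 41, -88.5)
(array([433., 228.]), 416.9, -380.9, 42, 41, -88.5)
(array([311., 163.]), 600.9, -14.9, 68, 36, -6.3)
(array([330., 146.]), 654.7, -70.7, 68, 36, -6.6)
(array([293., 139.]), 670.5, 42.5, 68, 36, -14.6)
(array([189., 267.]), 422.6, -384.3, 44, 43, -5.9)
(array([368., 267.]), 657.6, -71.5, 67, 36, -6.2)
(array([410., 246.]), 674.0, 41.5, 68, 36, -14.0)
(array([371., 238.]), 604.1, -15.2, 68, 37, -6.8)
(array([351., 169.]), 409.3, 90.7, 43, 41, -3.5)
```

View pics/r6.png

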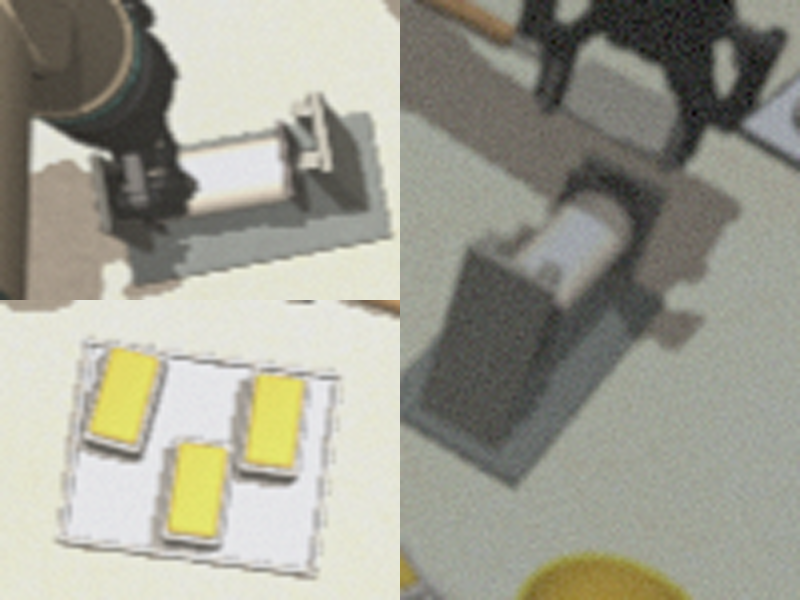

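The roll sits seated in its holder with the gripper clear. The moulds are in the tray. I'll check mould A's flatness by comparing both views at its two ends against C.

```bash
python3 - <<'E'
from h import *
t=cam("top");s=cam("scene")
def ends(d):
    m=cv2.inRange(cv2.cvtColor(d["color"],cv2.COLOR_RGB2HSV),(20,90,60),(35,255,255)); o={}
    for c in cv2.findContours(m,cv2.RETR_EXTERNAL,cv2.CHAIN_APPROX_NONE)[0]:
        if cv2.contourArea(c)<60: continue
        P=onz(d,c[:,0],43)[:,:2].astype(np.float32); r=cv2.minAreaRect(P)
        if 560<r[0][0]<720 and -110<r[0][1]<80:
            b=cv2.boxPoints(r); b=b[np.argsort(b[:,0])]; o[round(r[0][1]/50)]=(b[:2].mean(0),b[2:].mean(0))
    return o
a,b=ends(t),ends(s)
for k in a: print(k,"near",(b[k][0]-a[k][0]).round(1),"far",(b[k][1]-a[k][1]).round(1))
E
python3 p.py 165.4 671.5 42.5 189
```

```text
0 near [ 4.1 -0.6] far [ 3.2 -0.4]
-1 near [ 3.  -1.1] far [ 3.2 -0.9]
1 near [ 3.4 -1.6] far [ 3.3 -0.3]
now [612.8 260.  181.3] rot [-1.7981e+02  5.0000e-02  1.0266e+02] w 68.3 F [-0.7  0.5  0.1] t 27.7
turn rz -62.7 = 9 rows; shift [-11.17 -19.57  -0.77] = 6 x [-1.86 -3.26 -0.13]
```

Mould A lies as flat as the others, with equal view offsets at both ends. Next are the keys.

Call:
move_arm:
  targets: "-1 0 0 -2 0 0 0; -1 -3.48 -1.45 0 0 0 0; -1 -3.48 -1.45 0 0 0 0; -1 -3.48 -1.45 0 0 0 0; -1 -3.48 -1.45 0 0 0 0"

```text
clock: 28.13
eef_pos: [585.9, 110.2, 200.6]
tool_rot: [-3.137, 0.001, 1.792]
force: [0.3, -0.2, 0.2]
width: 7.6
gripper_force: 0.0
```

Call:
move_arm:
  targets: "-1 -3.48 -1.45 0 0 0 0; -1 -3.48 -1.45 0 0 0 0; -1 -3.48 -1.45 0 0 0 0; -1 -3.48 -1.45 0 0 0 0; -1 -3.48 -1.45 0 0 0 0"

```text
clock: 28.55
eef_pos: [553.2, -75.3, 201.0]
tool_rot: [-3.137, -0.0, 1.792]
force: [0.9, -0.1, 0.5]
width: 0.1
gripper_force: 0.0
```

Call:
move_arm:
  targets: "-1 -3.48 -1.45 0 0 0 0; -1 -3.48 -1.45 0 0 0 0; -1 -3.48 -1.45 0 0 0 0; -1 -3.48 -1.45 0 0 0 0; -1 -3.48 -1.45 0 0 0 0"

```text
clock: 28.97
eef_pos: [520.7, -260.7, 201.1]
tool_rot: [-3.138, -0.001, 1.792]
force: [0.6, 0.9, 0.1]
width: 0.2
gripper_force: 0.0
```

Call:
move_arm:
  targets: "-1 -3.48 -1.45 0 0 0 0; -1 0 0 0 0 0 0; -1 0 0 0 0 0 0; -1 0 0 0 0 0 0; -1 0 0 0 0 0 0"

```text
clock: 29.38
eef_pos: [515.9, -294.4, 201.7]
tool_rot: [-3.139, -0.002, 1.794]
force: [-0.2, -1.3, -0.1]
width: 0.0
gripper_force: 0.0
```

```bash
python3 p.py 102.7 515 -297 70
```

```text
now [ 515.9 -294.4  201.7] rot [-1.7986e+02 -1.0000e-01  1.0280e+02] w 0.0 F [-0.2 -1.3 -0.1] t 29.4
turn rz 0.1 = 1 rows; shift [-0.24 -0.15 13.17] = 4 x [-0.06 -0.04  3.29]
```

Call:
move_arm:
  targets: "-1 -0.24 -0.15 3.5 0 0 0; -1 0 0 3.5 0 0 0; -1 0 0 3.5 0 0 0; -1 0 0 2.6 0 0 0; -1 0 0 1 0 0 0"

```text
clock: 29.8
eef_pos: [513.0, -295.6, 57.8]
tool_rot: [-3.135, -0.005, 1.795]
force: [-0.4, 0.2, -0.0]
width: -0.4
gripper_force: 0.0
```

Call:
move_arm:
  targets: "-1 0 0 0 0 0 0; -1 0 0 0 0 0 0; -1 0 0 0 0 0 0; -1 0 0 0 0 0 0"

```text
clock: 30.13
eef_pos: [516.1, -299.8, 63.7]
tool_rot: [3.14, 0.003, 1.792]
force: [0.1, -0.3, 0.2]
width: 0.0
gripper_force: 0.0
```

```bash
python3 f.py; python3 - <<'E'
from h import *
t=cam("top");s=cam("scene")
im=np.zeros((400,800,3),np.uint8)
for d,o in((t,0),(s,400)):
    x,y=proj(d,[[550,-296,50]])[0].astype(int);x0,y0=x-50,y-50;print(x0,y0)
    im[:,o:o+400]=cv2.resize(cv2.convertScaleAbs(d["color"][y0:y0+100,x0:x0+100,::-1],alpha=1.5),(400,400),interpolation=cv2.INTER_CUBIC)
cv2.imwrite("pics/k1.png",im)
E
```

```text
TCP holder [-215.7 -523.2] [ 516.1 -299.8   63.7] F holder xy 0.1 -0.3 Fz 0.2 T [ 0.02 -0.07 -0.01] [179.9   0.2 102.7]
355 132
204 234
```

View pics/k1.png

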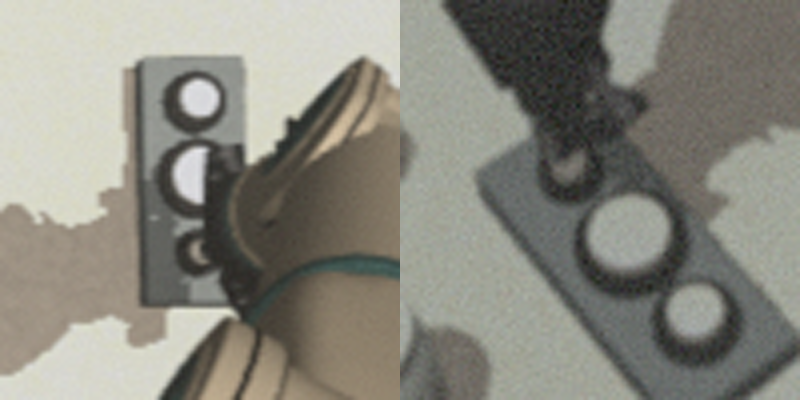

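The closed fingers hover just above the smallest key, at (200,250) in the top crop and (570,165) in the scene crop. I'll press in small steps.

Call:
move_arm:
  targets: "-1 0.1 0 0.4 0 0 0; -1 0 0 0.4 0 0 0; -1 0 0 0.3 0 0 0; -1 0 0 0 0 0 0; -1 0 0 0 0 0 0"

```text
clock: 30.65
eef_pos: [514.5, -298.2, 50.6]
tool_rot: [-3.14, 0.0, 1.792]
force: [0.5, 0.8, 2.7]
width: 0.1
gripper_force: 0.9
```

Call:
move_arm:
  targets: "-1 0 0 0.2 0 0 0; -1 0 0 0.2 0 0 0; -1 0 0 0 0 0 0; -1 0 0 0 0 0 0"

```text
clock: 30.98
eef_pos: [514.5, -298.3, 46.8]
tool_rot: [-3.14, 0.0, 1.792]
force: [0.0, 1.8, 4.3]
width: -0.0
gripper_force: 1.7
```

Call:
move_arm:
  targets: "-1 0 0 0.2 0 0 0; -1 0 0 0.1 0 0 0; -1 0 0 0 0 0 0; -1 0 0 0 0 0 0"

```text
clock: 31.32
eef_pos: [514.5, -298.3, 45.8]
tool_rot: [-3.141, 0.001, 1.792]
force: [-4.1, 3.0, 18.9]
width: 0.2
gripper_force: 9.6
```

Call:
move_arm:
  targets: "-1 0 0 -2 0 0 0; -1 0 0 -2 0 0 0; -1 -0.7 3.77 0 0 0 0; -1 -0.7 3.77 0 0 0 0; -1 -0.7 3.77 0 0 0 0"

```text
clock: 31.73
eef_pos: [630.4, -294.5, 84.2]
tool_rot: [-3.14, 0.001, 1.79]
force: [1.0, -0.6, -0.7]
width: 0.0
gripper_force: 0.0
```

Call:
move_arm:
  targets: "-1 0 0 0 0 0 0; -1 0 0 0 0 0 0; -1 0 0 0 0 0 0; -1 0 0 0 0 0 0; -1 0 0 0 0 0 0"

```text
clock: 32.15
eef_pos: [627.7, -294.8, 83.4]
tool_rot: [-3.139, 0.0, 1.79]
force: [0.8, 0.4, -0.1]
width: 0.1
gripper_force: 0.0
```

Call:
move_arm:
  targets: "-1 0 0 1 0 0 0; -1 0 0 1 0 0 0; -1 0 0 0.6 0 0 0; -1 0 0 0 0 0 0; -1 0 0 0 0 0 0"

```text
clock: 32.57
eef_pos: [628.7, -293.8, 56.5]
tool_rot: [-3.139, -0.001, 1.792]
force: [0.2, 0.0, -0.1]
width: 0.2
gripper_force: 0.0
```

Call:
move_arm:
  targets: "-1 0 0 0.3 0 0 0; -1 0 0 0.3 0 0 0; -1 0 0 0.2 0 0 0; -1 0 0 0 0 0 0; -1 0 0 0 0 0 0"

```text
clock: 32.98
eef_pos: [629.8, -294.3, 50.0]
tool_rot: [-3.141, 0.001, 1.792]
force: [-0.2, 0.6, 0.6]
width: -0.3
gripper_force: 1.0
```

Call:
move_arm:
  targets: "-1 0 0 0.2 0 0 0; -1 0 0 0.2 0 0 0; -1 0 0 0 0 0 0; -1 0 0 0 0 0 0"

```text
clock: 33.32
eef_pos: [629.8, -294.3, 46.1]
tool_rot: [-3.141, 0.001, 1.792]
force: [-0.6, 0.7, 4.6]
width: -0.3
gripper_force: 2.4
```

Call:
move_arm:
  targets: "-1 0 0 0.15 0 0 0; -1 0 0 0 0 0 0; -1 0 0 0 0 0 0"

```text
clock: 33.57
eef_pos: [629.9, -294.3, 46.0]
tool_rot: [-3.141, 0.001, 1.792]
force: [-1.5, 1.5, 12.4]
width: -0.0
gripper_force: 6.3
```

Call:
move_arm:
  targets: "-1 0 0 -2 0 0 0; -1 0 0 -2 0 0 0; -1 0.53 -2.85 0 0 0 0; -1 0.53 -2.85 0 0 0 0; -1 0 0 0 0 0 0"

```text
clock: 33.98
eef_pos: [563.6, -297.0, 83.5]
tool_rot: [-3.132, -0.003, 1.788]
force: [-1.2, -0.2, -0.1]
width: 0.4
gripper_force: 0.0
```

Call:
move_arm:
  targets: "-1 0 0 0 0 0 0; -1 0 0 0 0 0 0; -1 0 0 1 0 0 0; -1 0 0 1 0 0 0; -1 0 0 0.6 0 0 0"

```text
clock: 34.4
eef_pos: [571.4, -295.3, 56.0]
tool_rot: [-3.139, -0.001, 1.793]
force: [-0.9, 0.2, -0.5]
width: 0.0
gripper_force: 0.0
```

Call:
move_arm:
  targets: "-1 0 0 0 0 0 0; -1 0 0 0.3 0 0 0; -1 0 0 0.3 0 0 0; -1 0 0 0.2 0 0 0; -1 0 0 0 0 0 0"

```text
clock: 34.82
eef_pos: [571.7, -296.3, 50.1]
tool_rot: [-3.141, 0.001, 1.792]
force: [0.1, 1.1, 2.3]
width: 0.0
gripper_force: 1.0
```

Call:
move_arm:
  targets: "-1 0 0 0.2 0 0 0; -1 0 0 0.2 0 0 0; -1 0 0 0.15 0 0 0; -1 0 0 0 0 0 0; -1 0 0 0 0 0 0"

```text
clock: 35.23
eef_pos: [571.8, -296.3, 46.1]
tool_rot: [-3.141, 0.001, 1.792]
force: [-1.6, 1.4, 10.0]
width: -0.0
gripper_force: 5.0
```

Bottomed. Lift off, and make a last check that the moulds and roll are still in place.

Call:
move_arm:
  targets: "-1 0 0 -3 0 0 0; -1 0 0 -4 0 0 0; -1 0 0 -4 0 0 0; -1 0 0 -1 0 0 0; -1 0 0 0 0 0 0"

```text
clock: 35.65
eef_pos: [574.0, -297.6, 168.8]
tool_rot: [3.137, 0.006, 1.792]
force: [0.1, -0.3, -0.7]
width: 0.1
gripper_force: 0.0
```

Call:
move_arm:
  targets: "-1 0 0 0 0 0 0; -1 0 0 0 0 0 0; -1 0 0 0 0 0 0; -1 0 0 0 0 0 0; -1 0 0 0 0 0 0"

```text
clock: 36.07
eef_pos: [571.0, -295.8, 163.3]
tool_rot: [-3.138, -0.001, 1.792]
force: [-0.0, -0.2, 0.8]
width: -0.2
gripper_force: 0.0
```

```bash
python3 - <<'E'
from h import *
t=cam("top");s=cam("scene")
for d in(t,s):
  for b in blobs(d,(20,90,60),(35,255,255),43):
    if 380<b[1]<800 and abs(b[2])<450: print(b)
im=np.zeros((400,800,3),np.uint8)
for d,x0,y0,w,o in((t,160,95,160,0),(s,320,120,160,400)):
    im[:,o:o+400]=cv2.resize(cv2.convertScaleAbs(d["color"][y0:y0+w,x0:x0+w,::-1],alpha=1.5),(400,400),interpolation=cv2.INTER_CUBIC)
cv2.imwrite("pics/e.png",im)
E
```

```text
(array([271., 229.]), 401.2, 96.6, 41, 41, -88.5)
(array([311., 163.]), 600.9, -14.6, 68, 35, -6.4)
(array([330., 146.]), 654.7, -70.7, 68, 36, -6.6)
(array([293., 139.]), 670.5, 42.5, 68, 36, -15.0)
(array([189., 267.]), 423.3, -385.0, 43, 43, -71.4)
(array([368., 267.]), 657.6, -71.7, 67, 36, -6.4)
(array([410., 246.]), 673.9, 41.1, 68, 36, -12.6)
(array([371., 238.]), 603.7, -15.1, 67, 36, -7.3)
(array([351., 169.]), 408.0, 91.9, 43, 42, -36.7)
```

View pics/e.png

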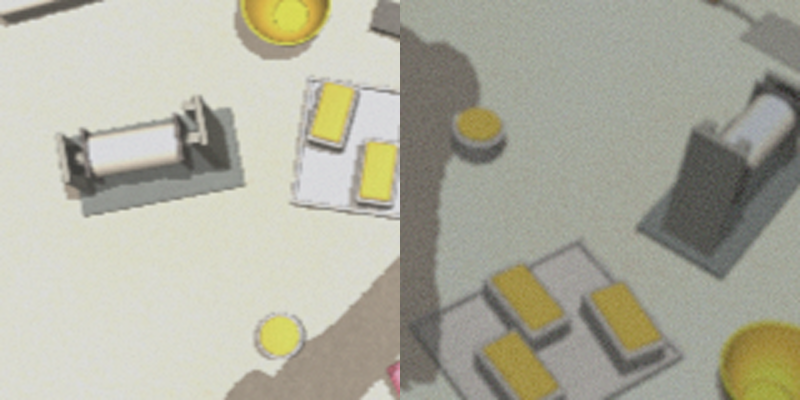

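The roll is seated, with its pin in the cup at (85,158) and its plunger in the slot at (190,130). All three moulds lie in the tray and have not moved since the last look. I'm handing in.

```bash
python3 -c "
from cell import order
print(order.finish_job())"
```

```text
the job is handed in; nothing more can be done
None
```

The job is handed in: the roll is seated in its holder, all three oblong moulds are in the tray, and the keys were pressed small, middle, large; no verdict was returned.

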